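Fish the bottle opener out of the leaning snack container

ROBOT

A 6-joint arm with a two-finger parallel gripper is mounted at the origin on the work surface. World frame = base frame: x ahead of the robot, y to its left, z up, the work surface at z = 0. Lengths are in mm, angles in rad, forces in N, time in s.
With the tool pointing down it reaches from about 275 to 1000 mm from the base axis. Payload 8.4 kg.
Tool frame: the origin (TCP) lies at the very end of the fingers, on their centre line; the grasp point (between the pads) lies 19 mm behind it; z points along the fingers, x is the direction in which the jaws open and shut, and the axes are right-handed (so a half turn about z gives the same grasp; the last joint's range is limited). The gripper opens to 85 mm and grips with 20 to 120 N. Pads are 22 mm wide; open, the fingers measure 114 mm over their backs; the gripper's body (76 mm by 85 mm) begins 54 mm behind the grasp point. The pads swing forward as they close: fully open they stand 13 mm farther back than shut.
Start: joints at [-1.129, 0.353, 1.633, -0, 1.155, -0.002], TCP at [268.358, -564.457, 231.281] pointing down, gripper open.
Joint ranges: [-2.63, 2.63], [-0.92, 2.1], [0.06, 2.66], [-1.3, 4.44], [0, 2.69], [-3.02, 3.02]. Speed limits (rad/s): [2.22, 2.22, 2.79, 3.14, 3.14, 3.14].

INTERFACE

Orientations are given as [roll, pitch, yaw] about the fixed x, y, z axes, in that order (R = Rz(yaw) Ry(pitch) Rx(roll)).
In Python, from rig import r gives the robot as it stands.
- The arm moves only by the tool arm_command, never from a script. Its argument "targets" is a list of rows, each a list of 6 numbers: the shift along the tool's x, y, z in m, then the turn, a rotation vector about the tool's x, y, z in rad. A call has 1 to 20 rows; each row shifts and turns the commanded pose from where the row before left it, along the tool's axes as they then stand; what a row does not reach is not made up. A row lasts 1/12 s, in which the tool goes at most 41.7 mm and 7.16 degrees, less where a joint would pass 70% of its speed; a pose out of reach is approached as far as the arm can. A call is refused whole if a number of a shift passes 0.0417 or a number of a turn 0.125, either way. A call with a gripper value outside its range is refused whole. "fingers" is the finger opening in m, from 0 to 0.0854, set as the call begins (left out, the last holds). The fingers move at their own pace and stop on an object; "squeeze" is the grip in N (left out, the last holds). Time passes only in rows, so rows that do not move let the fingers close. It gives the time, the measured TCP pose, the force and the opening at its end, in the units of the state.
- r.sense(): the state, without advancing time (a new reading comes with each control period).
- r.grab_frame(name): name is "side" or "top"; returns a dict with "image" (420x560x3 uint8, blue, green, red), "fx", "fy", "cx", "cy" (pixels), "k1" (the pictures are not rectified: a ray, as slopes to the right and down, at radius r is drawn at 1 + k1 r^2 times it, then the intrinsics apply), "xyz" and "orientation" of the camera in the world. Camera axes: x right, y down, z forward; pixel columns grow to the right and rows downward; lengths in mm; the calibration is good to about 2 mm. A picture is of the moment at which its call begins. There is no depth.
- r.sign_off(): hands the job in, once; it reports no verdict.
The state is a dict: "clock": time; "qpos": joint angles; "qvel": joint speeds; "joint_efforts": joint torques, N m; "eef_pos": TCP position; "tcp_rot": TCP orientation; "contact_force": force on the tool from outside, world axes, zero at the start; "wrist_torque": the same for the moment, N m; "opening": opening from 0.0 (shut) to 1.0 (fully open).
Only numpy, scipy, OpenCV 4.12 (cv2) and the standard library are available. Lean on these libraries where they do the work, as an engineer would, in place of code of your own. Each camera call takes 0.05 s, during which the arm holds its last target.

TASK

The bottle opener has slid to the bottom of the narrow, leaning snack container. Take the long hook picker from its stand, catch the opener's loop deep inside with the hook, draw the opener out and, still on the hook, let it down onto the bare part of the domino mat so that it ends lying there free of the hook; then hang the picker back in its stand. Do not touch the opener with the gripper, and leave the eight dominoes as they lie.

Things in the scene. Friction and masses are not known exactly. Their poses are not given: they have to be found in the camera images.
- picker_handle (a point): Centre of the square wooden handle (22 x 22 mm, 80 mm long) of the hook picker, a rigid hand tool 228 mm long, 0.13 kg, hanging upright in its stand. z runs up the tool from hook to handle; x is the way the hook's tip stands out. Handle faces are square to x and y. Under the handle is a square steel collar, 34 x 34 x 8 mm, its underside 48 mm below this point.
- picker: The hook picker; axes as picker_handle, origin at the foot of its rod, on the rod's axis, 188 mm below the handle's centre. Below the collar it is a straight round steel rod 6 mm thick, on the handle's axis.
- picker_hook (a point): Middle of the hook's foot bar, on the bar's axis: 185 mm below the handle's centre and 9 mm along x from the rod's axis. The hook is a J of 6 mm round bar: the foot bar runs 18 mm out along x (axis to axis) and its tip turns up by 18 mm; the gap between rod and tip is 12 mm. Axes as the picker's.
- stand_seat (a point): Seat of the picker's stand (fixed), 165 mm above the table: top face of a level steel fork, middle of its 14 mm wide slot. The slot runs along x and is open to -x; it ends 10 mm to +x of this point. The hung picker's collar rests on the tines with the rod in the slot, its hook pointing along this x (within a few degrees).
- stand: The picker's stand; axes as stand_seat, origin on the table below the seat. A 6 mm high lip on each tine, 24 to 30 mm along -x from the seat, keeps the collar in: the picker must be lifted by 10 mm or more to be drawn out along -x or brought back along +x. Its wooden post stands 50 mm behind (+x); its base is 14 mm thick.
- mouth (a point): Centre of the open mouth of the clear plastic snack container: a narrow rectangular well 165 mm deep, inside 58 mm in the slope plane by 48 mm across (y), walls 4 mm. It is fixed and leans by 30 degrees from vertical: from floor to mouth runs (-sin 30, 0, cos 30) in this frame, whose z is vertical. Its lower long wall is on the -x side, 29 mm from the axis.
- holder: Wooden holder of the container, fixed; origin on the table, axes as the mouth's. Its steel carrying bow (10 mm rod) runs parallel to the container, 39 mm from the container's axis on the upper (+x) side, 96 mm wide, and crosses over 116 mm past the mouth: the container can only be worked along its own leaning axis. A wooden prop stands below the mouth.
- inner_floor (a point): Centre of the container's inner floor, 165 mm from the mouth along the leaning axis. Axes as the mouth's (z vertical).
- opener_center (a point): Steel bottle opener, rigid, 97 mm long, 0.10 to 0.18 kg. At the start it is down in the container: blade end on the inner floor, flat underside on the lower long wall, up to 4 mm to either side. This point is 10 mm above the underside and 48 mm from the blade end. x runs along the opener to its blade end, z is the normal away from the underside, y across.
- opener: The bottle opener; axes as opener_center, origin on the underside, 3 mm along x from opener_center. Its blade is a flat frame 40 mm wide (y), 5 mm thick.
- opener_loop (a point): Centre of the hole of the opener's hanging loop, 24.5 mm along -x from opener_center, 24 mm above the underside. The loop stands edge-on: a closed rounded rectangle of 6 mm round bar in the x-z plane, so its hole looks along y. Hole 37 mm (x) by 36 mm (z). Its end bar, which takes the hook when the opener hangs, is 21.5 mm (bar axis) along -x from here.
- mat: Dark hard silicone domino mat, fixed on the table, 220 mm (x) by 260 mm (y), 5 mm thick; origin under its centre. The line of eight dominoes lies along its far (+x) edge, from 55 to 105 mm in x; the rest of the mat is bare.
- domino0: White domino number 1 of the line of eight, 48 (x) by 24 (y) by 9 mm, lying flat on the mat, loose; origin under its centre.
- domino1: White domino number 2 of the line of eight, 48 (x) by 24 (y) by 9 mm, lying flat on the mat, loose; origin under its centre.
- domino2: White domino number 3 of the line of eight, 48 (x) by 24 (y) by 9 mm, lying flat on the mat, loose; origin under its centre.
- domino3: White domino number 4 of the line of eight, 48 (x) by 24 (y) by 9 mm, lying flat on the mat, loose; origin under its centre.
- domino4: White domino number 5 of the line of eight, 48 (x) by 24 (y) by 9 mm, lying flat on the mat, loose; origin under its centre.
- domino5: White domino number 6 of the line of eight, 48 (x) by 24 (y) by 9 mm, lying flat on the mat, loose; origin under its centre.
- domino6: White domino number 7 of the line of eight, 48 (x) by 24 (y) by 9 mm, lying flat on the mat, loose; origin under its centre.
- domino7: White domino number 8 of the line of eight, 48 (x) by 24 (y) by 9 mm, lying flat on the mat, loose; origin under its centre.
Mind the look-alikes: they are no part of the job. Leave any blue or turquoise look-alike of the stand alone.

How it is judged:
By the outcome, as a careful person would: the job done as asked, in the order asked, and still so for the second after the job is handed in, with the robot touching nothing.
It also fails if it takes over 72 s, if anything falls off the work surface, if the arm or the gripper's body presses on something with over 40 N, if the wrist force passes 120 N, or if a joint passes its speed limit or range.

## Working session

There is one attempt and no reset: what is moved stays moved. The work goes in short steps, Python scripts to look and compute and a tool call to move; the robot and the scene stay as the last step left them, time stands still between calls to the robot, and variables do not carry over. Pictures are saved under pics/ and viewed, and the job is handed in when it is done.

Besides the shell and the picture viewer there is one more tool, called after ">>>" as name(argument=value, ...) on one line, values as JSON. arm_command: Moves the arm, as the interface text tells. Its arguments: {"type":"object","properties":{"targets":{"type":"array"},"fingers":{"type":"number"},"squeeze":{"type":"number"}},"required":["targets"]}

```bash
ls; mkdir -p pics; python3 - <<'E'
from rig import r
import cv2
print(r.sense())
for n in ("side","top"):
    f=r.grab_frame(n); cv2.imwrite(f"pics/{n}0.png",f["image"]); print(n,{k:v for k,v in f.items() if k!="image"})
E
```

```text
pics
{'clock': 0.0, 'qpos': array([-1.12941090e+00,  3.53644508e-01,  1.63415306e+00, -5.84332582e-06,
        1.15520110e+00, -2.39734146e-03]), 'qvel': array([-3.76734801e-04,  1.74912740e-03, -1.45968013e-03, -9.20104770e-04,
        1.28246918e-03, -1.71690873e-05]), 'joint_efforts': array([ 3.58058358e-03, -6.05230236e+01, -3.42065799e+01,  3.72000677e-04,
        9.54426796e-03,  4.19026401e-05]), 'eef_pos': array([ 268.1408334 , -564.01790727,  230.5558601 ]), 'tcp_rot': array([ 3.14159068e+00,  1.40602198e-03, -1.12701120e+00]), 'contact_force': array([0.36874677, 0.21117767, 0.40821172]), 'wrist_torque': array([-0.00257431, -0.01968129, -0.01775671]), 'opening': 1.0047548308972718}
side {'fx': 392.08751041993577, 'fy': 392.08751041993577, 'cx': 276.9406178012127, 'cy': 216.5633920860117, 'k1': -0.0599607413995753, 'xyz': array([ 247.65215565, -824.53547611,  660.21984562]), 'orientation': array([-2.08119672,  0.02206445, -0.35187948])}
top {'fx': 493.9287817286247, 'fy': 493.9287817286247, 'cx': 279.1686667189202, 'cy': 212.06726954252096, 'k1': -0.18419147452846638, 'xyz': array([ 385.92283747,    6.89471946, 1512.24738064]), 'orientation': array([-3.01727804, -0.01518417, -1.55377384])}
```

View pics/side0.png

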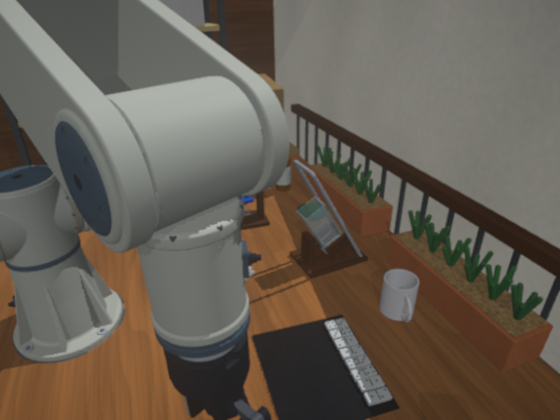

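View pics/top0.png

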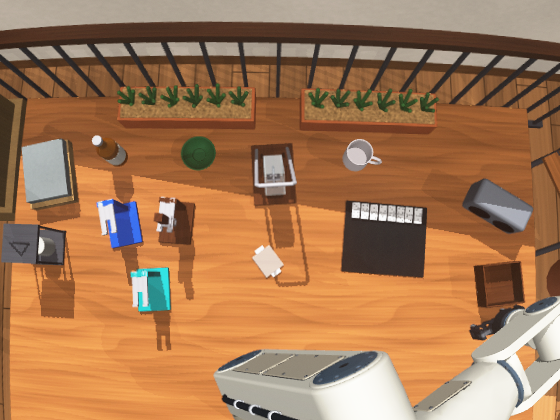

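The top view has three stand-like things: blue at (120,222), brown wood at (172,220) and turquoise at (152,290). I'll enlarge these and the container.

```bash
cat > h.py <<'E'
import numpy as np, cv2
from scipy.spatial.transform import Rotation as Ro
def R(o): return Ro.from_euler('xyz',o).as_matrix()
def cam(f): return (np.array(f["xyz"]),R(f["orientation"]),np.array([[f["fx"],0,f["cx"]],[0,f["fy"],f["cy"]],[0,0,1]]),np.array([f["k1"],0,0,0,0.]))
def ray(f,px):
    c,A,K,D=cam(f); u=cv2.undistortPoints(np.array([[px]],float),K,D)[0,0]
    d=A@np.array([u[0],u[1],1]); return c,d/np.linalg.norm(d)
def onz(f,px,z):
    c,d=ray(f,px); return c+d*(z-c[2])/d[2]
def proj(f,P):
    c,A,K,D=cam(f); q=(np.atleast_2d(P)-c)@A
    return cv2.projectPoints(q.reshape(-1,1,3),np.zeros(3),np.zeros(3),K,D)[0].reshape(-1,2)
def tri(f1,p1,f2,p2):
    c1,d1=ray(f1,p1);c2,d2=ray(f2,p2)
    t=np.linalg.lstsq(np.c_[d1,-d2],c2-c1,rcond=None)[0]
    a=c1+d1*t[0];b=c2+d2*t[1];return (a+b)/2,np.linalg.norm(a-b)
def crop(im,x0,y0,x1,y1,s,name):
    cv2.imwrite("pics/"+name,cv2.resize(im[y0:y1,x0:x1],None,fx=s,fy=s,interpolation=cv2.INTER_CUBIC))
import pickle
def save(n,f): pickle.dump(f,open(n+".pkl","wb"))
def load(n): return pickle.load(open(n+".pkl","rb"))
E
python3 - <<'E'
from h import *
from rig import r
f=r.grab_frame("top"); save("top0",f)
crop(f["image"],90,180,210,320,4,"c1.png"); crop(f["image"],235,130,435,285,4,"c2.png")
g=r.grab_frame("side");save("side0",g)
print(onz(f,(172,220),0),onz(f,(273,170),100),onz(f,(384,240),5))
E
```

```text
[544.24375274 318.59173271   0.        ] [686.03018247   8.54929324 100.        ] [ 493.76192684 -338.36330633    5.        ]
```

View pics/c1.png

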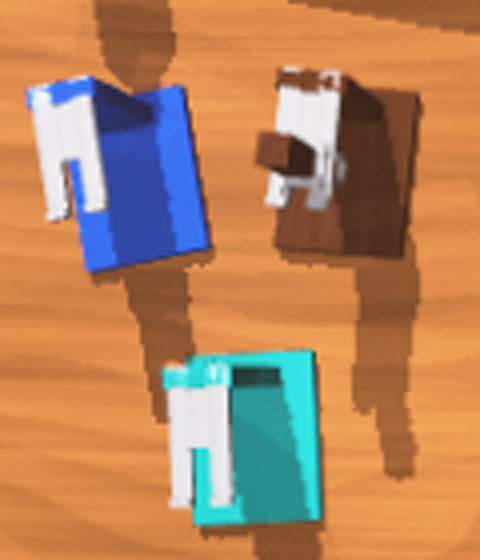

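View pics/c2.png

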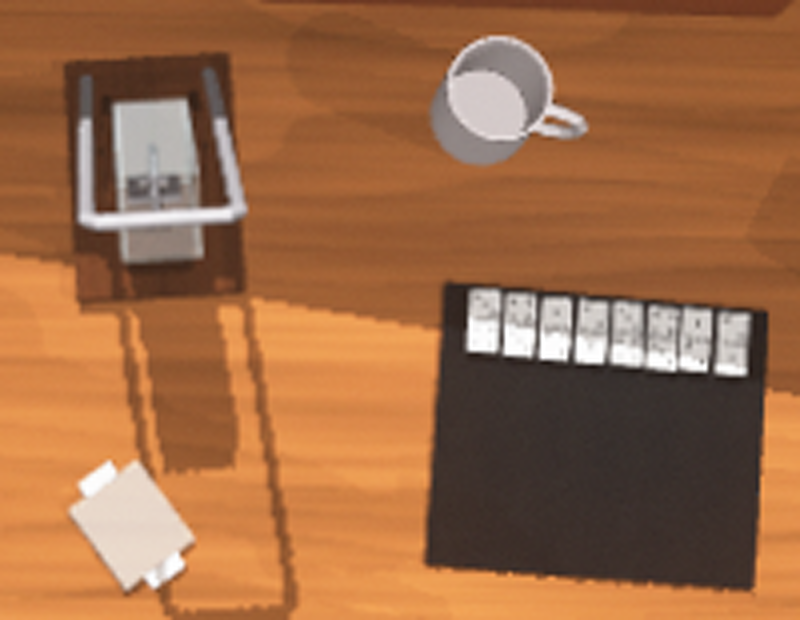

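The brown stand (crop c1 (345,160), top view (172,220)) is the real one: it is wooden, and the only one with a brown square handle over its fork. The blue and turquoise ones have no picker. Next I'll get the arm out of the side camera's view, moving it up and toward the stand.

>>> arm_command(targets=[[-0.01,-0.008,-0.015,0,0,0],[-0.02,-0.015,-0.02,0,0,0],[-0.0312,-0.0233,-0.01,0,0,0],[-0.0312,-0.0233,-0.01,0,0,0],[-0.0312,-0.0233,-0.01,0,0,0],[-0.0312,-0.0233,-0.01,0,0,0],[-0.0312,-0.0233,-0.01,0,0,0],[-0.0312,-0.0233,-0.01,0,0,0],[-0.0312,-0.0233,-0.01,0,0,0],[-0.0312,-0.0233,-0.01,0,0,0],[-0.0312,-0.0233,-0.01,0,0,0],[-0.0312,-0.0233,-0.01,0,0,0],[-0.0312,-0.0233,-0.01,0,0,0],[-0.0312,-0.0233,-0.01,0,0,0],[-0.0312,-0.0233,-0.01,0,0,0],[-0.0312,-0.0233,-0.01,0,0,0],[-0.0312,-0.0233,-0.01,0,0,0],[-0.0312,-0.0233,-0.01,0,0,0],[-0.02,-0.015,-0.005,0,0,0],[-0.01,-0.008,0,0,0,0]], fingers=0.0854)

```text
clock: 1.87
eef_pos: [407.0, 123.5, 432.4]
tcp_rot: [-3.14, 0.001, -1.124]
contact_force: [-0.8, -0.5, -0.1]
opening: 1.002
```

```bash
python3 - <<'E'
from h import *
from rig import r
print(r.sense()["qpos"])
for n in("side","top"):
    f=r.grab_frame(n); save(n+"1",f); cv2.imwrite(f"pics/{n}1.png",f["image"])
f=load("side1"); crop(f["image"],180,120,380,270,4,"c3.png")
E
```

```text
[ 2.90497506e-01 -1.16638729e-01  1.73751027e+00  8.76342075e-04
  1.51879436e+00  1.41475042e+00]
```

View pics/side1.png

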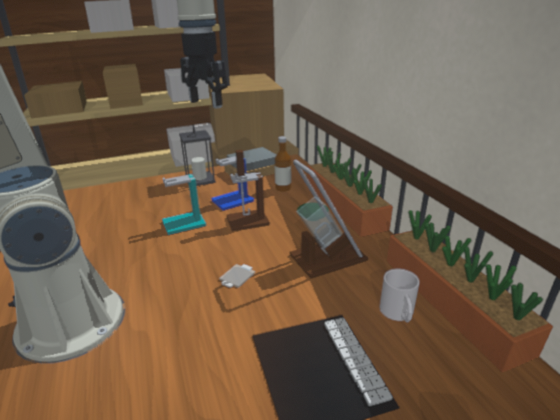

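View pics/c3.png

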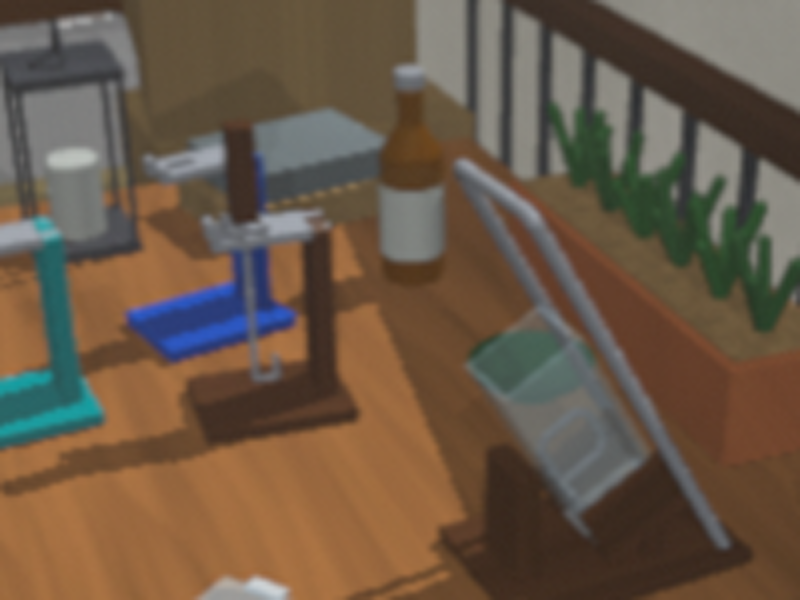

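View pics/top1.png

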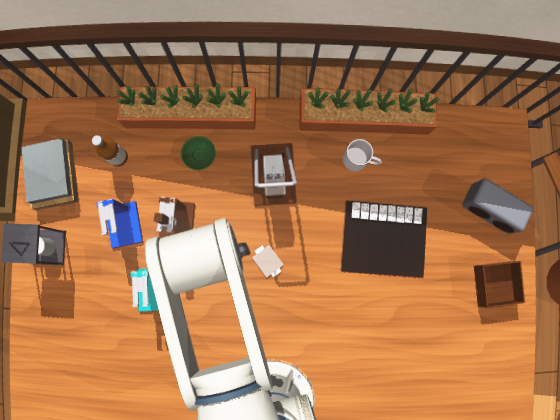

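Side view 1 shows the brown stand at (247,205) with the handle at (240,163) and the hook pointing toward the post. The container mouth is near (313,207), and the loop is visible through the clear wall at about (323,230). I'll enlarge these for pixel measurements.

```bash
python3 - <<'E'
from h import *
f=load("top0");g=load("side1")
crop(f["image"],145,190,200,250,12,"d1.png")
crop(g["image"],215,140,275,235,8,"d2.png")
crop(f["image"],245,135,305,215,9,"d3.png")
crop(g["image"],285,155,375,275,8,"d4.png")
E
cd pics; python3 -c "
import cv2
for n in ('d1','d2','d3','d4'): print(cv2.imread(n+'.png').shape)"
```

```text
(720, 660, 3)
(760, 480, 3)
(720, 540, 3)
(960, 720, 3)
```

View pics/d1.png

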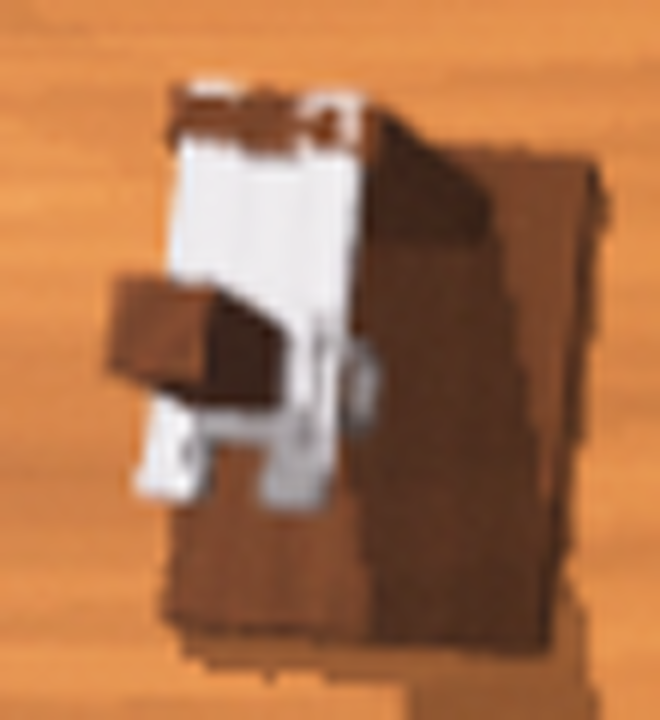

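View pics/d2.png

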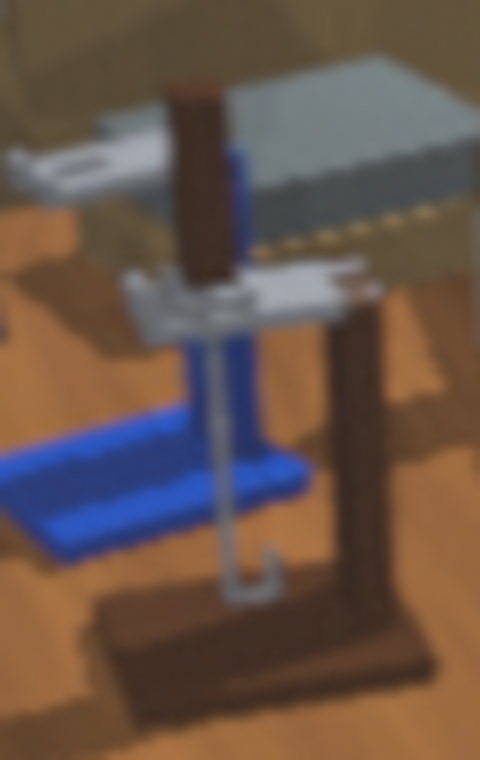

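View pics/d3.png

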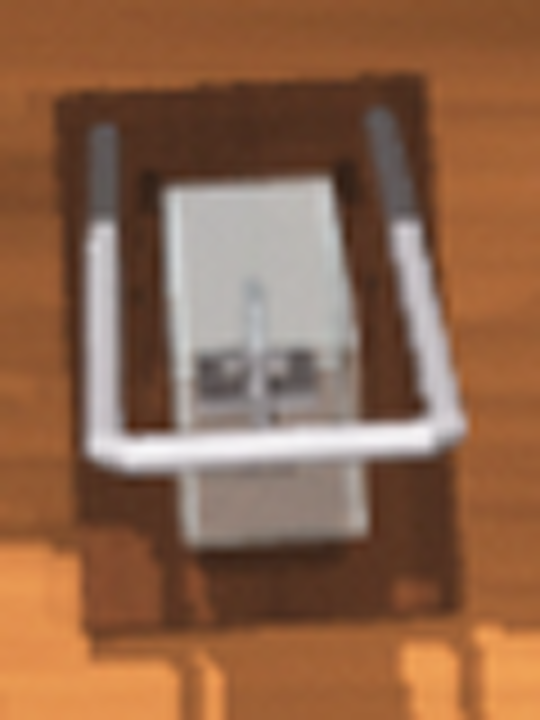

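View pics/d4.png

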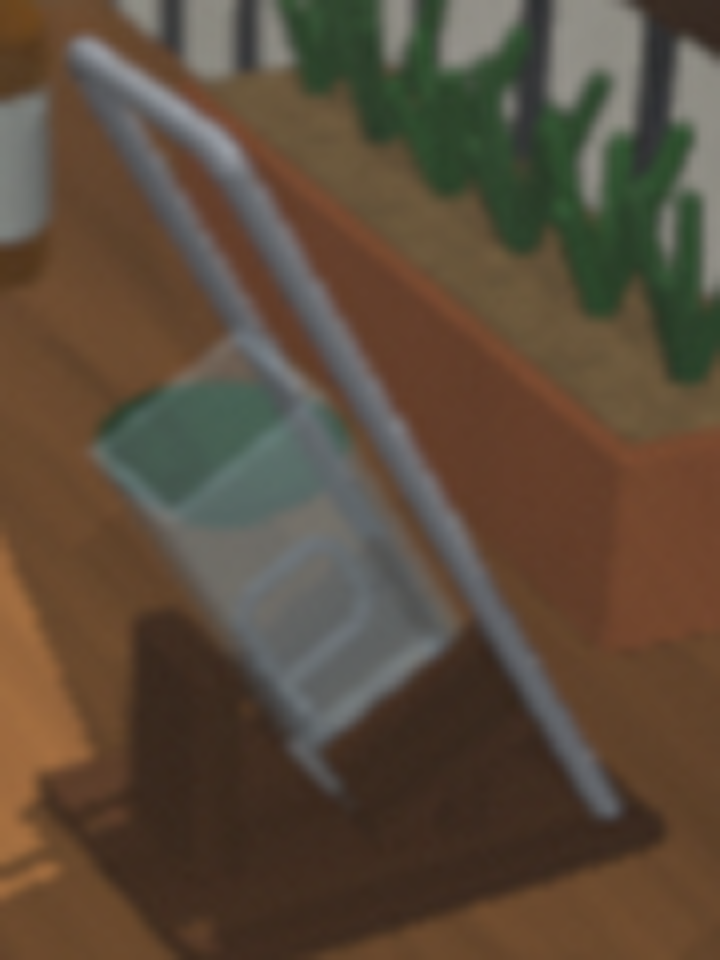

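```bash
cat >> h.py <<'E'
def un(o,s,p): return (o[0]+(p[0]+.5)/s-.5, o[1]+(p[1]+.5)/s-.5)
D1=lambda p:un((145,190),12,p)
D2=lambda p:un((215,140),8,p)
D3=lambda p:un((245,135),9,p)
D4=lambda p:un((285,155),8,p)
E
python3 - <<'E'
from h import *
np.set_printoptions(precision=1,suppress=True)
f=load("top0");g=load("side1")
def T(n,a,b): 
    p,e=tri(f,a,g,b); print(n,p,round(e,1)); return p
T("handle top",D1((160,335)),D2((197,84)))
print("onz253",onz(f,D1((160,335)),253))
print("fork end L/R z165",onz(f,D1((150,495)),165),onz(f,D1((300,505)),165), "fork far", onz(f,D1((182,140)),165),onz(f,D1((362,150)),165))
b=[onz(f,D1(p),14) for p in ((600,155),(548,650),(165,618))]
print("base",b)
print("bow")
c1=T("+y",D3((105,448)),D4((85,50)));c2=T("-y",D3((448,432)),D4((232,155)))
print(np.linalg.norm(c1-c2))
m1=T("mouth low +y",D3((188,545)),D4((92,450)));m2=T("mouth low -y",D3((368,540)),D4((172,515)))
print(np.linalg.norm(m1-m2))
print("holder base z?",[onz(f,D3(p),14) for p in ((58,95),(425,78),(460,612),(90,632))])
print("loop end bar: ")
T("loop endbar top",D3((256,425)),D4((243,605)))
E
```

```text
handle top [525.8 303.8 251.5] 4.1
onz253 [523.6 303.8 253. ]
fork end L/R z165 [496.2 325.2 165. ] [494.7 290.1 165. ] fork far [578.7 321.6 165. ] [577.1 279.2 165. ]
base [array([598.4, 247.9,  14. ]), array([471.3, 256.6,  14. ]), array([477.2, 355.7,  14. ])]
bow
+y [608.5  49.3 293.8] 2.3
-y [615.4 -46.4 293.7] 3.2
95.89185264164726
mouth low +y [602.6  27.8 160.2] 1.5
mouth low -y [605.8 -27.9 163.6] 3.9
55.902611433708906
holder base z? [array([782.4,  78.8,  14. ]), array([791. , -48.4,  14. ]), array([603.9, -62.8,  14. ]), array([594.6,  63.1,  14. ])]
loop end bar: 
loop endbar top [651.2   7.9  99.8] 0.1
```

```bash
python3 - <<'E'
from h import *
from scipy.optimize import least_squares
np.set_printoptions(precision=1,suppress=True)
f=load("top0");g=load("side1")
print("rod foot on z28",onz(g,D2((235,597)),28),"hook tip foot",onz(g,D2((275,595)),28), "collar under z165", onz(g,D2((210,310)),169),"handle top side z253",onz(g,D2((197,84)),253))
def P(p,l):  # l: (along axis from mouth up, n, y)
    x,y,z,ps=p; a=np.array([-.5,0,.75**.5]);n=np.array([.75**.5,0,.5])
    v=l[0]*a+l[1]*n+np.array([0,l[2],0]); return np.array([x,y,z])+Ro.from_euler('z',ps).apply(v)
obs=[(f,D3((105,448)),(116,39,48),"bow"),(f,D3((448,432)),(116,39,-48),"bow"),
(g,D4((85,50)),(116,39,48),"bow"),(g,D4((232,155)),(116,39,-48),"bow"),
(f,D3((188,545)),(0,-33,28),"mouth"),(f,D3((368,540)),(0,-33,-28),"mouth"),
(g,D4((92,450)),(0,-33,28),"mouth"),(g,D4((172,515)),(0,-33,-28),"mouth"),(g,D4((240,338)),(0,33,28),"mouth"),(g,D4((310,408)),(0,33,-28),"mouth"),
(f,D3((165,190)),(-169,33,28),"floor?"),(f,D3((335,180)),(-169,33,-28),"floor?")]
def res(p,o=obs): return np.concatenate([proj(c,P(p,l))[0]-q for c,q,l,_ in o])
for o in (obs,obs[:10],obs[:4],obs[4:10]):
    s=least_squares(res,[634,2,176,.07],args=(o,),loss='soft_l1'); print(s.x, s.x[3])
    print(res(s.x).reshape(-1,2).tolist() if o is obs[:10] else "")
s=least_squares(res,[634,2,176,.07],args=(obs[:10],)); p=s.x
print(p,[ (n,r.round(1)) for (_,_,_,n),r in zip(obs,res(p).reshape(-1,2))])
# loop: with opener underside n=-29, blade end at -165
for y in(-4,0,4):
    L=[(-165+94,-26,y),(-165+94,16,y),(-165+51,16,y),(-165+51,-26,y)]
    pt=np.array([P(p,l) for l in L])
    t=proj(f,pt);sd=proj(g,pt)
    print(y,"d3",((t-[245,135]+.5)*9-.5).round().tolist(),"d4",((sd-[285,155]+.5)*8-.5).round().tolist())
E
```

```text
rod foot on z28 [527.1 298.1  28. ] hook tip foot [543.2 293.3  28. ] collar under z165 [519.8 275.9 169. ] handle top side z253 [526.9 299.5 253. ]
[633.7   3.  174.3   0.1] 0.07383385892326923

[634.1   3.  174.4   0.1] 0.06950828215303172

[636.1   3.3 173.8   0.1] 0.07269960210329747

[632.1   1.9 175.4   0. ] 0.04757109087047093

[634.    3.1 174.6   0.1] [('bow', array([0.1, 0.3])), ('bow', array([0.3, 0.2])), ('bow', array([-1.2, -0.1])), ('bow', array([-1.5, -0.1])), ('mouth', array([-0.3, -0.5])), ('mouth', array([-0.2, -0.9])), ('mouth', array([-0.1,  0.5])), ('mouth', array([-0.4,  1.7])), ('mouth', array([ 0.4, -0.8])), ('mouth', array([ 2.2, -1. ])), ('floor?', array([ 0.5, -1. ])), ('floor?', array([-0.1, -0.7]))]
-4 d3 [[280.0, 437.0], [275.0, 313.0], [271.0, 273.0], [276.0, 394.0]] d4 [[242.0, 618.0], [337.0, 541.0], [386.0, 619.0], [293.0, 694.0]]
0 d3 [[268.0, 438.0], [262.0, 314.0], [259.0, 274.0], [264.0, 395.0]] d4 [[236.0, 612.0], [331.0, 535.0], [380.0, 614.0], [288.0, 689.0]]
4 d3 [[255.0, 439.0], [250.0, 315.0], [246.0, 274.0], [252.0, 395.0]] d4 [[231.0, 607.0], [325.0, 530.0], [374.0, 608.0], [282.0, 683.0]]
```

Fitted mouth is (634,3,174.5) with yaw +0.07, and reprojection is mostly within 2 px. The opener sits about +1.5 mm in y. The handle is near (525,303) with stand yaw about −0.065. So the jaws go along the stand's y, and I'll move to above the handle.

>>> arm_command(targets=[[0,0,0,0,0,0.086],[0,0,0,0,0,0.086],[0,0,0,0,0,0.086],[0,0,0,0,0,0.086],[0,0,0,0,0,0.086],[0,0,0,0,0,0.086],[-0.0187,-0.0105,0.0142,0,0,0],[-0.0187,-0.0105,0.0142,0,0,0],[-0.0187,-0.0105,0.0142,0,0,0],[-0.0187,-0.0105,0.0142,0,0,0],[-0.0187,-0.0105,0.0142,0,0,0],[-0.0187,-0.0105,0.0142,0,0,0],[-0.0187,-0.0105,0.0142,0,0,0],[-0.0187,-0.0105,0.0142,0,0,0],[-0.0187,-0.0105,0.0142,0,0,0],[-0.0187,-0.0105,0.0142,0,0,0],[0,0,0,0,0,0],[0,0,0,0,0,0],[0,0,0,0,0,0]], fingers=0.0854, squeeze=70)

```text
clock: 3.55
eef_pos: [524.6, 298.1, 289.3]
tcp_rot: [3.141, -0.001, -1.644]
contact_force: [-0.0, -0.6, 0.3]
opening: 1.0
```

```bash
python3 - <<'E'
from h import *
from rig import r
s=r.sense();print(s["eef_pos"],s["tcp_rot"],s["qpos"])
for n in("side","top"):
    f=r.grab_frame(n); save(n+"2",f)
f=load("side2");g=load("top2")
a=cv2.resize(f["image"][90:240,195:295],None,fx=4,fy=4,interpolation=2); b=cv2.resize(g["image"][150:300,120:220],None,fx=4,fy=4,interpolation=2)
cv2.imwrite("pics/e1.png",np.hstack([a,b]))
E
```

```text
[524.5702465  298.13080091 289.34078655] [ 3.14104316e+00 -8.17847826e-04 -1.64350896e+00] [ 5.14537468e-01  2.71014664e-01  1.61602074e+00 -3.95893071e-04
  1.25546785e+00  2.15816960e+00]
```

View pics/e1.png

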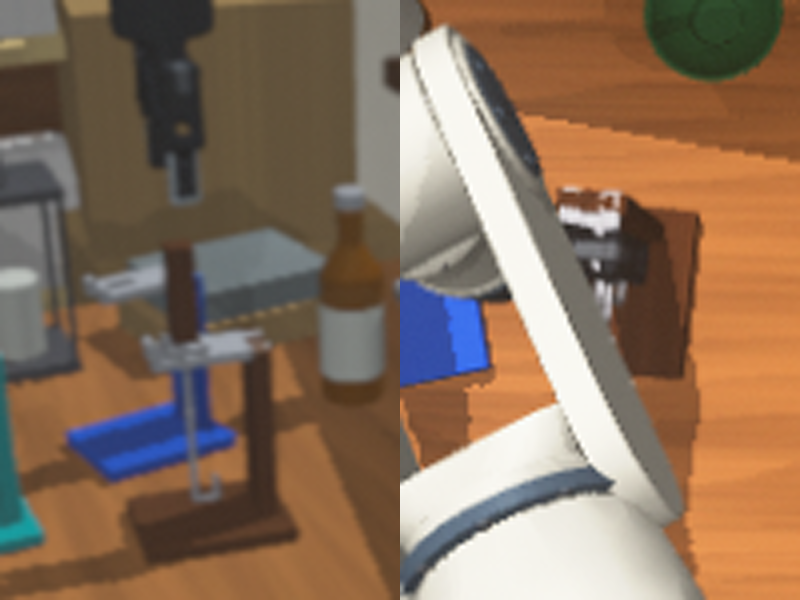

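```bash
python3 - <<'E'
from h import *
f=load("side2")
for P in ([524.6,298.1,289.3],[524.6,255,289.3+13],[524.6,341,302],[525,303,253],[525,303,213]): print(P,((proj(f,P)[0]-[195,90]+.5)*4-.5).round(0))
E
```

```text
[524.6, 298.1, 289.3] [173. 197.]
[524.6, 255, 302.3] [187. 197.]
[524.6, 341, 302] [157. 166.]
[525, 303, 253] [175. 241.]
[525, 303, 213] [178. 289.]
```

>>> arm_command(targets=[[-0.005,-0.0015,0.005,0,0,0],[0,0,0.01,0,0,0],[0,0,0.01,0,0,0],[0,0,0.01,0,0,0],[0,0,0.01,0,0,0],[0,0,0.01,0,0,0],[0,0,0.01,0,0,0],[0,0,0.01,0,0,0],[0,0,0.01,0,0,0],[0,0,0,0,0,0],[0,0,0,0,0,0]])

```text
clock: 4.57
eef_pos: [526.2, 304.0, 203.5]
tcp_rot: [3.14, -0.001, -1.643]
contact_force: [-0.9, 1.1, -0.4]
opening: 0.997
```

>>> arm_command(targets=[[0,0,0,0,0,0],[0,0,0,0,0,0],[0,0,0,0,0,0],[0,0,0,0,0,0],[0,0,0,0,0,0],[0,0,0,0,0,0],[0,0,0,0,0,0],[0,0,0,0,0,0],[0,0,0,0,0,0],[0,0,0,0,0,0]], fingers=0.0, squeeze=70)

```text
clock: 5.4
eef_pos: [526.7, 304.3, 204.7]
tcp_rot: [-3.141, 0.0, -1.643]
contact_force: [-1.1, -0.5, 5.5]
opening: 0.246
```

```bash
python3 - <<'E'
from h import *
from rig import r
s=r.sense();print(s["eef_pos"],s["tcp_rot"],s["opening"],s["contact_force"])
f=r.grab_frame("side"); save("side3",f)
crop(f["image"],205,120,295,240,6,"e2.png")
E
```

```text
[526.74540363 304.30433892 204.69639298] [-3.14109610e+00  2.95020382e-04 -1.64297862e+00] 0.24608225113929652 [-1.05042465 -0.48579916  5.484556  ]
```

View pics/e2.png

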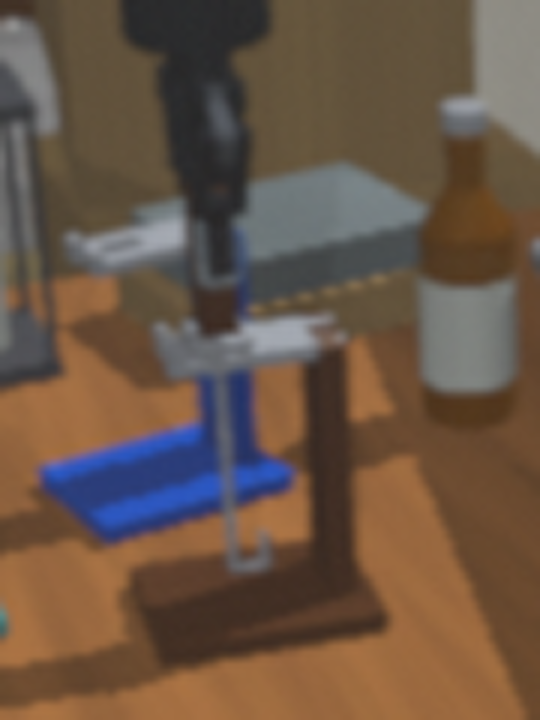

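Gripped: opening is about 21 mm for a 22 mm handle. Now lift over the lips and draw it out along the stand's −x, which is tool +y.

>>> arm_command(targets=[[0,0,-0.006,0,0,0],[0,0,-0.006,0,0,0],[0,0,-0.006,0,0,0],[0,0,0,0,0,0],[0,0.008,0,0,0,0],[0,0.012,0,0,0,0],[0,0.012,0,0,0,0],[0,0.012,0,0,0,0],[0,0.012,0,0,0,0],[0,0.012,0,0,0,0],[0,0.012,0,0,0,0],[0,0.012,0,0,0,0],[0,0,-0.02,0,0,0],[0,0,-0.03,0,0,0],[0,0,-0.03,0,0,0],[0,0,-0.03,0,0,0],[0,0,-0.03,0,0,0],[0,0,-0.03,0,0,0],[0,0,-0.03,0,0,0],[0,0,0,0,0,0]])

```text
clock: 7.12
eef_pos: [435.7, 312.1, 428.7]
tcp_rot: [-3.134, 0.006, -1.643]
contact_force: [0.0, 0.8, 0.4]
opening: 0.247
```

```bash
python3 - <<'E'
from h import *
from rig import r
s=r.sense();print(s["clock"],s["eef_pos"],s["tcp_rot"],s["opening"],s["contact_force"])
f=r.grab_frame("side"); save("side4",f)
cv2.imwrite("pics/e3.png",cv2.resize(f["image"][0:260,100:420],None,fx=2.3,fy=2.3,interpolation=2))
E
```

```text
7.1167 [435.74377044 312.11522218 428.67027531] [-3.13447658  0.00589694 -1.64279225] 0.24688380737494467 [0.00712546 0.77691099 0.3605776 ]
```

View pics/e3.png

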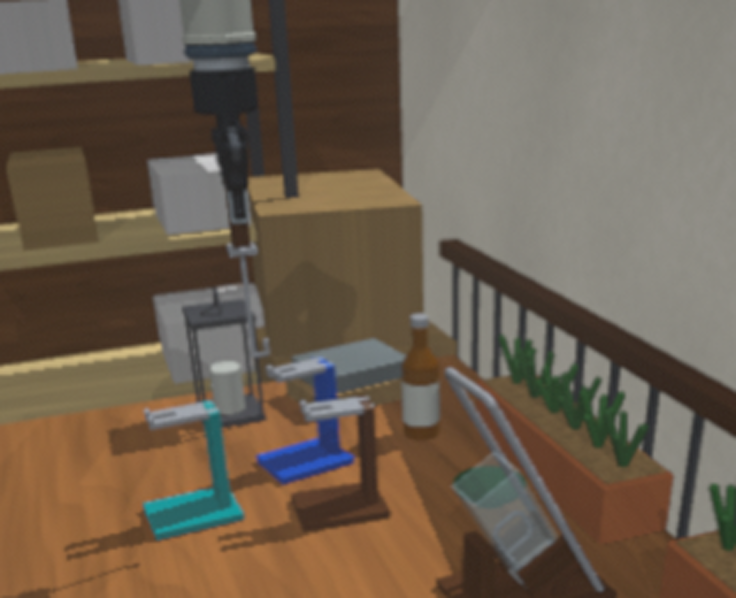

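```bash
cat >> h.py <<'E'
M=np.array([634.,3.,174.5]); PS=0.07; LF=176.7
a_=np.array([-.5,0,.75**.5]); n_=np.array([.75**.5,0,.5])
RZ=Ro.from_euler('z',PS).as_matrix()
def cont(s,n,y,th=0.):
    "TCP pose for hook-foot level s, rod axis n,y, turn th about tool z"
    A=RZ@np.c_[[0,-1,0],-n_,-a_]@Ro.from_rotvec([0,0,th]).as_matrix()
    return M+RZ@((s+LF)*a_+n*n_+np.array([0,y,0])),A
def delta(st,P,A):
    A0=R(st["tcp_rot"]); rv=Ro.from_matrix(A0.T@A).as_rotvec()
    print("turn",rv.round(4)," shift in current axes",(A0.T@(P-st["eef_pos"])).round(1)," shift in final axes",(A.T@(P-st["eef_pos"])).round(1))
E
python3 - <<'E'
from h import *
from rig import r
s=r.sense(); delta(s,*cont(30,-13,-10))
A=R(s["tcp_rot"]);p=s["eef_pos"];f=load("side4")
for v in ([0,0,40+8],[0,0,179.7],[0,-18,176.7],[0,-18,158]):
    q=proj(f,p+A@v)[0]; print(v,((q-[100,0]+.5)*2.3-.5).round(1))
crop(f["image"],195,85,225,165,9,"e4.png")
for v in ([0,0,30],[0,0,173],[0,-9,176.7],[0,-18,158]):print(((proj(f,p+A@v)[0]-[195,85]+.5)*9-.5).round())
E
```

```text
turn [ 0.5176 -0.0336 -0.1397]  shift in current axes [ 320.  -108.1   77.9]  shift in final axes [331.9 -14.4  99.2]
[0, 0, 48] [241.5 258.6]
[0, 0, 179.7] [252.5 357.3]
[0, -18, 176.7] [265.8 353.5]
[0, -18, 158] [264.4 340.1]
[ 85. 192.]
[133. 616.]
[160. 623.]
[181. 567.]
```

View pics/e4.png

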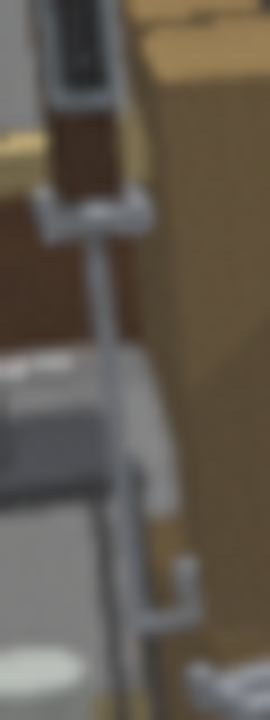

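The hook lies within about 1 px of where the grasp geometry puts it. Next, tilt to the container axis and go to the pre-insertion pose.

>>> arm_command(targets=[[0,0,0,0.0863,-0.0056,-0.0233],[0,0,0,0.0863,-0.0056,-0.0233],[0,0,0,0.0863,-0.0056,-0.0233],[0,0,0,0.0863,-0.0056,-0.0233],[0,0,0,0.0863,-0.0056,-0.0233],[0,0,0,0.0863,-0.0056,-0.0233],[0.0277,-0.0012,0.0083,0,0,0],[0.0277,-0.0012,0.0083,0,0,0],[0.0277,-0.0012,0.0083,0,0,0],[0.0277,-0.0012,0.0083,0,0,0],[0.0277,-0.0012,0.0083,0,0,0],[0.0277,-0.0012,0.0083,0,0,0],[0.0277,-0.0012,0.0083,0,0,0],[0.0277,-0.0012,0.0083,0,0,0],[0.0277,-0.0012,0.0083,0,0,0],[0.0277,-0.0012,0.0083,0,0,0],[0.0277,-0.0012,0.0083,0,0,0],[0,0,0,0,0,0],[0,0,0,0,0,0]])

```text
clock: 8.75
eef_pos: [511.5, 9.1, 348.5]
tcp_rot: [-2.626, -0.003, -1.505]
contact_force: [-0.4, 0.5, -0.9]
opening: 0.248
```

```bash
python3 - <<'E'
from h import *
from rig import r
s=r.sense();print(s["clock"],s["eef_pos"],s["qpos"]); delta(s,*cont(30,-13,-10))
f=r.grab_frame("side"); save("side5",f);g=r.grab_frame("top"); save("top5",g)
crop(f["image"],200,40,380,260,2.7,"f1.png");cv2.imwrite("pics/f2.png",cv2.resize(g["image"][120:230,200:340],None,fx=5,fy=5,interpolation=2))
E
```

```text
8.75 [511.49159399   9.14477868 348.49699908] [-0.00797842 -0.1964293   2.07275587  0.0501268   0.7516521   1.46818542]
turn [ 0.0083 -0.0042 -0.0019]  shift in current axes [24.7 -5.6  4.9]  shift in final axes [24.7 -5.5  4.9]
```

View pics/f1.png

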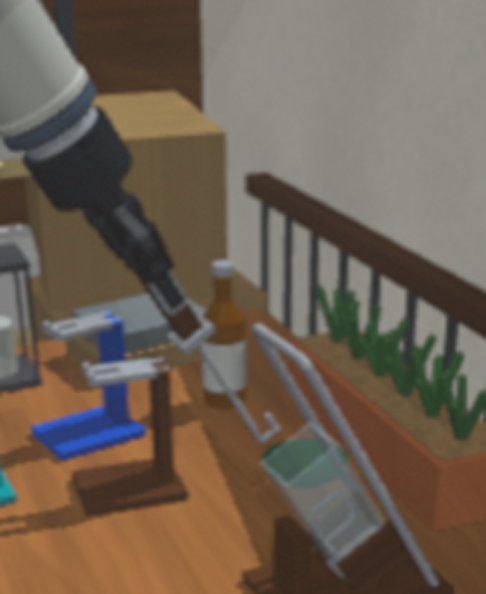

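View pics/f2.png

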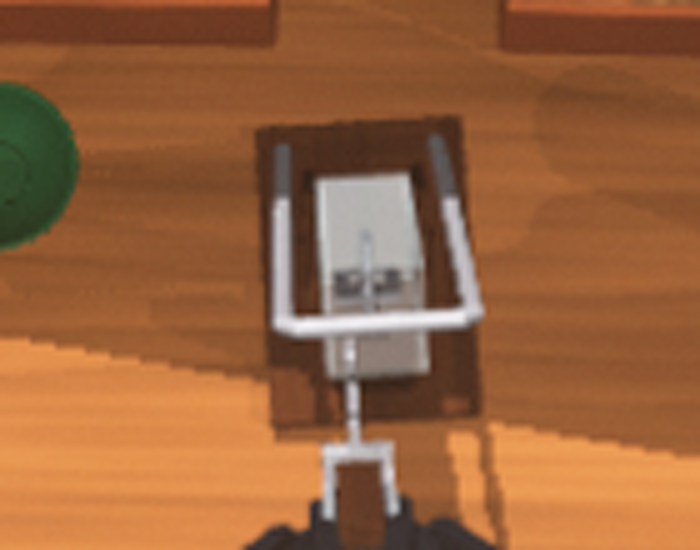

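Close. Now the remaining correction, then a check of rod against loop in both views before going in.

>>> arm_command(targets=[[0.008,-0.0018,0.0016,0.0083,-0.0042,-0.002],[0.008,-0.0018,0.0016,0,0,0],[0.0085,-0.0018,0.0016,0,0,0],[0,0,0,0,0,0],[0,0,0,0,0,0]])

```text
clock: 9.27
eef_pos: [521.2, -12.3, 349.0]
tcp_rot: [-2.615, -0.0, -1.496]
contact_force: [0.1, -0.4, -1.2]
opening: 0.25
```

```bash
python3 - <<'E'
from h import *
from rig import r
s=r.sense(); delta(s,*cont(30,-13,-10))
f=r.grab_frame("side"); save("side6",f);g=r.grab_frame("top"); save("top6",g)
crop(f["image"],280,150,360,260,7,"f3.png");crop(g["image"],245,140,305,220,9,"f4.png")
A=R(s["tcp_rot"]);p=s["eef_pos"]
for v in ([0,0,100],[0,0,179],[0,-18,176.7],[0,-18,158]):
    q=p+A@v;print(v,"side",((proj(f,q)[0]-[280,150]+.5)*7-.5).round(),"top",((proj(g,q)[0]-[245,140]+.5)*9-.5).round())
E
```

```text
turn [-0.0029  0.002   0.0042]  shift in current axes [2.6 1.9 1.2]  shift in final axes [2.7 1.9 1.2]
[0, 0, 100] side [ 71. 234.] top [310. 552.]
[0, 0, 179] side [170. 383.] top [299. 454.]
[0, -18, 176.7] side [205. 349.] top [297. 401.]
[0, -18, 158] side [183. 314.] top [299. 422.]
```

View pics/f3.png

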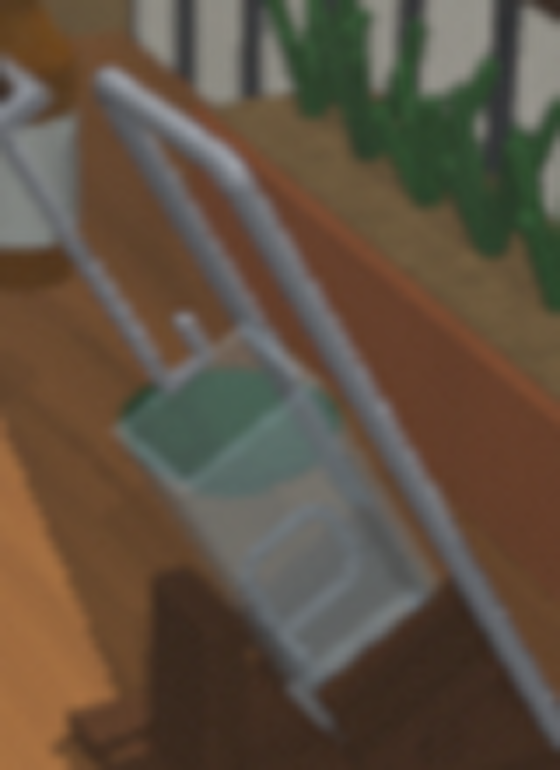

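View pics/f4.png

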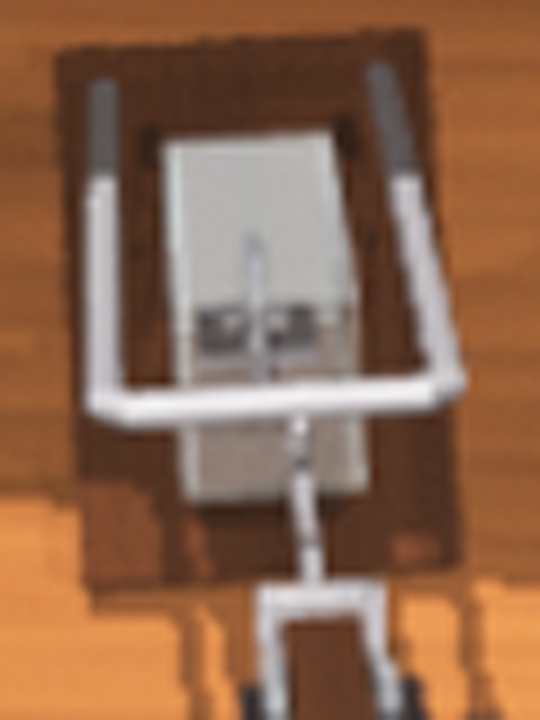

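The rod matches predictions within about 1–2 mm, and the loop lies about 10 mm to its +y side. I'll trim and go down, in two stages.

>>> arm_command(targets=[[0.0026,0.0019,0.001,-0.003,0.002,0.004],[0,0,0,0,0,0],[0,0,0.008,0,0,0],[0,0,0.008,0,0,0],[0,0,0.008,0,0,0],[0,0,0.008,0,0,0],[0,0,0.008,0,0,0],[0,0,0.008,0,0,0],[0,0,0.008,0,0,0],[0,0,0.008,0,0,0],[0,0,0.008,0,0,0],[0,0,0,0,0,0]])

```text
clock: 10.37
eef_pos: [556.4, -13.4, 283.1]
tcp_rot: [-2.62, -0.0, -1.501]
contact_force: [-0.1, 0.2, -1.6]
opening: 0.249
```

```bash
python3 - <<'E'
from h import *
from rig import r
s=r.sense(); print(s["contact_force"]);delta(s,*cont(-102,-13,-10))
f=r.grab_frame("side"); save("side7",f);g=r.grab_frame("top"); save("top7",g)
cv2.imwrite("pics/f5.png",np.hstack([cv2.resize(f["image"][170:270,285:365],None,fx=5,fy=5,interpolation=2),cv2.resize(g["image"][130:230,235:315],None,fx=5,fy=5,interpolation=2)]))
E
```

```text
[-0.10405279  0.24127267 -1.5664023 ]
turn [ 0.002  -0.0004 -0.0006]  shift in current axes [-1.  -0.8 58.6]  shift in final axes [-1.  -0.7 58.6]
```

View pics/f5.png

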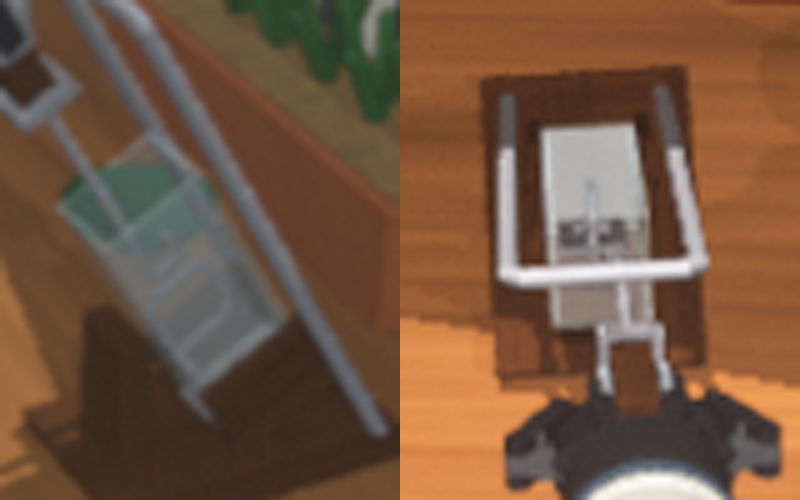

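No contact so far, and the hook is just above the loop. On down to −102.

>>> arm_command(targets=[[-0.0005,-0.0007,0.006,0,0,0],[0,0,0.006,0,0,0],[0,0,0.006,0,0,0],[0,0,0.006,0,0,0],[0,0,0.006,0,0,0],[0,0,0.006,0,0,0],[0,0,0.006,0,0,0],[0,0,0.006,0,0,0],[0,0,0.006,0,0,0],[0,0,0.0035,0,0,0],[0,0,0,0,0,0],[0,0,0,0,0,0]])

```text
clock: 11.47
eef_pos: [585.7, -11.0, 235.2]
tcp_rot: [-2.618, -0.0, -1.501]
contact_force: [0.2, 0.3, -0.8]
opening: 0.251
```

```bash
python3 - <<'E'
from h import *
from rig import r
s=r.sense(); print(s["contact_force"]);delta(s,*cont(-102,-13,-10))
f=r.grab_frame("side"); save("side8",f);g=r.grab_frame("top"); save("top8",g)
cv2.imwrite("pics/f6.png",np.hstack([cv2.resize(f["image"][195:265,295:355],None,fx=8,fy=8,interpolation=2),cv2.resize(g["image"][140:210,260:300],None,fx=8,fy=8,interpolation=2)]))
A=R(s["tcp_rot"]);p=s["eef_pos"]
for v in ([0,0,100],[0,0,176.7],[0,-18,176.7],[0,-18,158]):
    q=p+A@v;print(v,"side",((proj(f,q)[0]-[295,195]+.5)*8-.5).round())
E
```

```text
[ 0.16839833  0.307892   -0.80956824]
turn [ 0.0004 -0.0006 -0.0004]  shift in current axes [-0.6  0.8  2.5]  shift in final axes [-0.6  0.8  2.5]
[0, 0, 100] side [143. 190.]
[0, 0, 176.7] side [237. 334.]
[0, -18, 176.7] side [277. 301.]
[0, -18, 158] side [255. 267.]
```

View pics/f6.png

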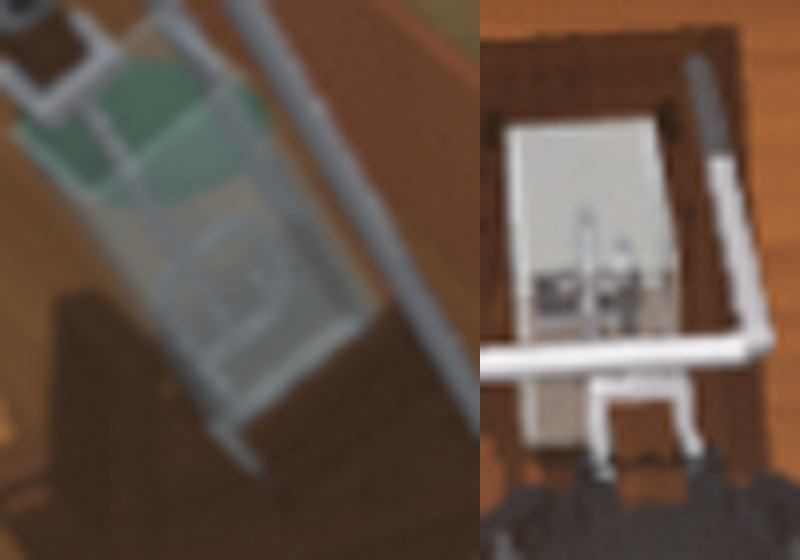

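The hook sits beside the loop, its foot 8 mm short of the inner bar and its tip below the end bar. Turning it −90° about the rod swings the tip through the hole.

>>> arm_command(targets=[[0,0,0.001,0,0,-0.1],[0,0,0,0,0,-0.1],[0,0,0,0,0,-0.1],[0,0,0,0,0,-0.1],[0,0,0,0,0,-0.1],[0,0,0,0,0,-0.1],[0,0,0,0,0,-0.1],[0,0,0,0,0,-0.1],[0,0,0,0,0,-0.1],[0,0,0,0,0,-0.1],[0,0,0,0,0,-0.1],[0,0,0,0,0,-0.1],[0,0,0,0,0,-0.1],[0,0,0,0,0,-0.1],[0,0,0,0,0,-0.1],[0,0,0,0,0,-0.07],[0,0,0,0,0,0],[0,0,0,0,0,0]])

```text
clock: 13.07
eef_pos: [586.3, -11.0, 235.0]
tcp_rot: [-3.14, -0.524, 0.066]
contact_force: [-0.0, -0.0, -1.8]
opening: 0.25
```

```bash
python3 - <<'E'
from h import *
from rig import r
s=r.sense(); print(s["contact_force"],s["wrist_torque"]);delta(s,*cont(-102,-13,-7.5,-np.pi/2))
f=r.grab_frame("side"); save("side9",f);g=r.grab_frame("top"); save("top9",g)
cv2.imwrite("pics/f7.png",np.hstack([cv2.resize(f["image"][195:265,295:355],None,fx=8,fy=8,interpolation=2),cv2.resize(g["image"][140:210,260:300],None,fx=8,fy=8,interpolation=2)]))
E
```

```text
[-0.04717737 -0.01903405 -1.76154162] [-0.04625317  0.35945707 -0.00492188]
turn [ 0.0008 -0.0008 -0.0035]  shift in current axes [-1.2 -3.1  2. ]  shift in final axes [-1.2 -3.1  2. ]
```

View pics/f7.png

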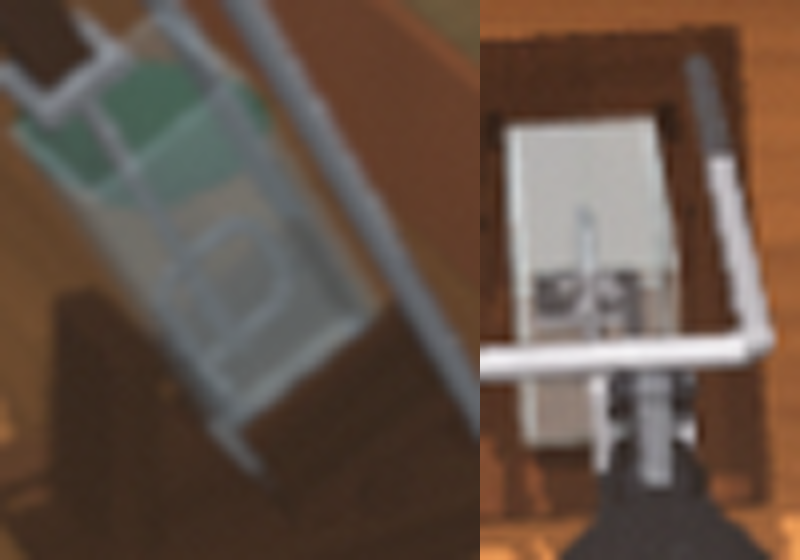

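The turn gave no contact. Now I centre the loop in the hook gap and draw up until it catches.

>>> arm_command(targets=[[0,-0.0015,0,0,0,0],[0,-0.0015,0,0,0,0],[0,0,-0.005,0,0,0],[0,0,-0.005,0,0,0],[0,0,-0.005,0,0,0],[0,0,-0.005,0,0,0],[0,0,-0.005,0,0,0],[0,0,-0.005,0,0,0],[0,0,-0.005,0,0,0],[0,0,-0.005,0,0,0],[0,0,-0.005,0,0,0],[0,0,-0.005,0,0,0],[0,0,-0.005,0,0,0],[0,0,-0.005,0,0,0],[0,0,0,0,0,0]])

```text
clock: 14.42
eef_pos: [555.9, -10.1, 287.6]
tcp_rot: [3.141, -0.525, 0.069]
contact_force: [0.1, 0.3, -2.3]
opening: 0.254
```

```bash
cat > look.py <<'E'
import sys
from h import *
from rig import r
np.set_printoptions(precision=2,suppress=True)
k=sys.argv[1]; s=r.sense(); print(s["clock"],s["eef_pos"],s["tcp_rot"],s["contact_force"],s["wrist_torque"],s["opening"])
f=r.grab_frame("side"); save("side"+k,f);g=r.grab_frame("top"); save("top"+k,g)
x,y,w,h_,sc=map(int,sys.argv[2:7]); crop(f["image"],x,y,x+w,y+h_,sc,f"s{k}.png")
if len(sys.argv)>7:
    x,y,w,h_,sc=map(int,sys.argv[7:12]); crop(g["image"],x,y,x+w,y+h_,sc,f"t{k}.png")
E
python3 look.py 10 270 170 110 100 6
```

```text
14.4167 [555.94 -10.08 287.56] [ 3.14 -0.52  0.07] [ 0.14  0.3  -2.34] [-0.04  0.5   0.  ] 0.2536034390261975
```

View pics/s10.png

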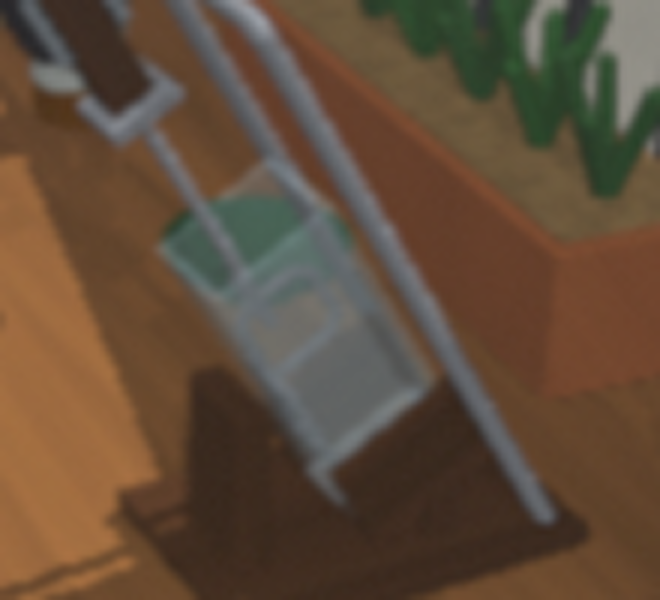

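The loop has moved up with the hook, so it is caught. I'll keep drawing it out along the axis.

>>> arm_command(targets=[[0,0,-0.006,0,0,0],[0,0,-0.007,0,0,0],[0,0,-0.007,0,0,0],[0,0,-0.007,0,0,0],[0,0,-0.007,0,0,0],[0,0,-0.007,0,0,0],[0,0,-0.007,0,0,0],[0,0,-0.007,0,0,0],[0,0,-0.007,0,0,0],[0,0,-0.007,0,0,0],[0,0,-0.007,0,0,0],[0,0,-0.007,0,0,0],[0,0,-0.007,0,0,0],[0,0,-0.005,0,0,0],[0,0,-0.003,0,0,0],[0,0,0,0,0,0]])

```text
clock: 15.85
eef_pos: [507.1, -13.5, 372.2]
tcp_rot: [3.141, -0.525, 0.069]
contact_force: [-0.2, 0.5, -3.1]
opening: 0.248
```

```bash
python3 look.py 11 250 130 130 130 5
```

```text
15.85 [507.15 -13.48 372.21] [ 3.14 -0.52  0.07] [-0.21  0.52 -3.09] [-0.05  0.52 -0.06] 0.24831702029293515
```

View pics/s11.png

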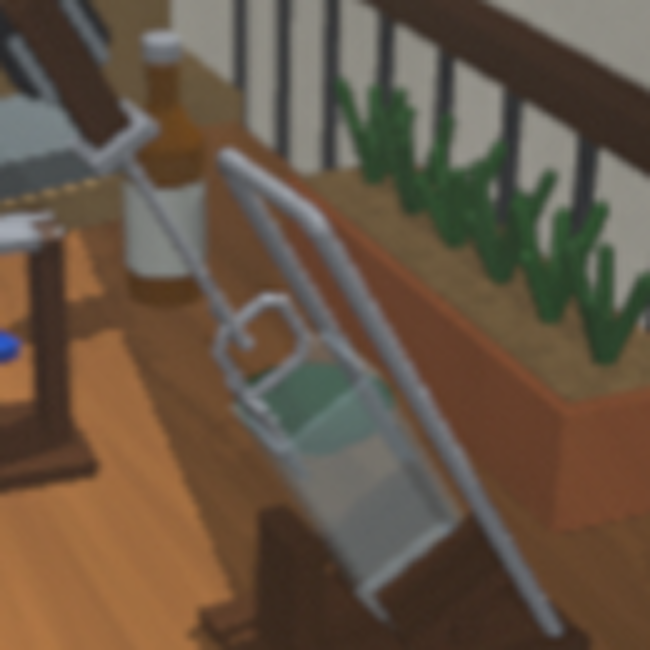

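>>> arm_command(targets=[[0,0,-0.004,0,0,0],[0,0,-0.004,0,0,0],[0,0,-0.004,0,0,0],[0,0,-0.004,0,0,0],[0,0,-0.004,0,0,0],[0,0,-0.004,0,0,0],[0,0,-0.004,0,0,0],[0,0,-0.004,0,0,0],[0,0,-0.004,0,0,0],[0,0,-0.004,0,0,0],[0,0,-0.004,0,0,0],[0,0,-0.004,0,0,0],[0,0,-0.004,0,0,0],[0,0,-0.004,0,0,0],[0,0,-0.004,0,0,0],[0,0,-0.004,0,0,0],[0,0,-0.004,0,0,0],[0,0,-0.004,0,0,0],[0,0,0,0,0,0],[0,0,0,0,0,0]])

```text
clock: 17.62
eef_pos: [471.3, -15.9, 434.0]
tcp_rot: [3.142, -0.524, 0.069]
contact_force: [-0.1, -0.2, -2.7]
opening: 0.249
```

```bash
python3 look.py 12 240 100 130 130 5
```

```text
17.6167 [471.25 -15.89 434.04] [ 3.14 -0.52  0.07] [-0.12 -0.18 -2.72] [-0.11  0.67  0.03] 0.24881588040688746
```

View pics/s12.png

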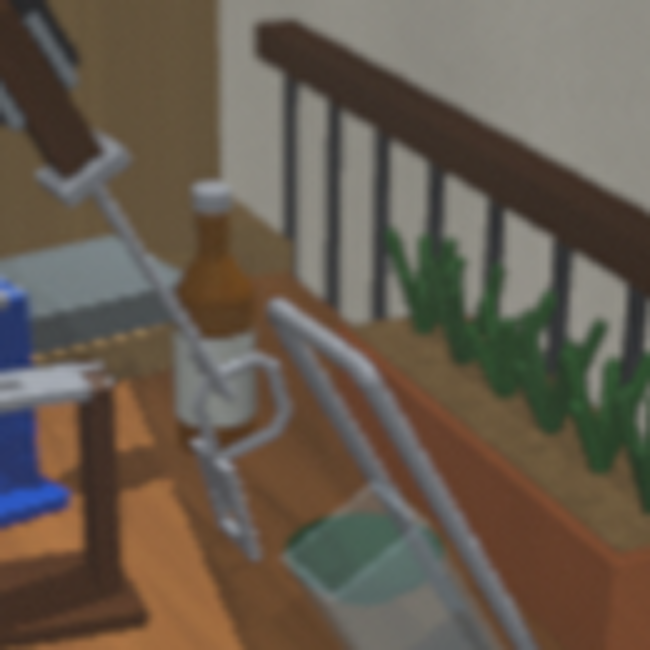

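The opener is out and hangs on the hook by its end bar, underside toward the robot, blade leaning slightly to +x. Now the mat and domino positions.

```bash
python3 - <<'E'
from h import *
np.set_printoptions(precision=1,suppress=True)
f=load("top12"); im=f["image"]
roi=np.zeros(im.shape[:2],np.uint8); roi[185:290,330:440]=1
m=((im.max(2)<60)&(roi>0)).astype(np.uint8)*255
m=cv2.morphologyEx(m,cv2.MORPH_OPEN,np.ones((3,3)))
c=max(cv2.findContours(m,cv2.RETR_EXTERNAL,cv2.CHAIN_APPROX_NONE)[0],key=cv2.contourArea)
h=cv2.convexHull(c); ap=cv2.approxPolyDP(h,4,True)[:,0]; print(ap.tolist())
P=np.array([onz(f,p,5) for p in ap]);print(P)
w=((im.min(2)>120)&(roi>0)).astype(np.uint8)*255
ys,xs=np.nonzero(w); h2=cv2.approxPolyDP(cv2.convexHull(np.c_[xs,ys].astype(np.int32)),2,True)[:,0]
print(h2.tolist());print(np.array([onz(f,p,14) for p in h2]))
crop(im,330,190,440,290,7,"m1.png")
E
```

```text
[[426, 208], [423, 254], [398, 271], [383, 271], [356, 251], [351, 218]]
[[ 596.3 -474.5    5. ]
 [ 451.7 -462.5    5. ]
 [ 398.5 -382.2    5. ]
 [ 398.2 -335.     5. ]
 [ 458.7 -250.7    5. ]
 [ 560.4 -235.     5. ]]
[[421, 223], [352, 217], [352, 203], [421, 208]]
[[ 547.6 -454.5   14. ]
 [ 562.5 -236.7   14. ]
 [ 606.  -236.8   14. ]
 [ 594.7 -455.4   14. ]]
```

View pics/m1.png

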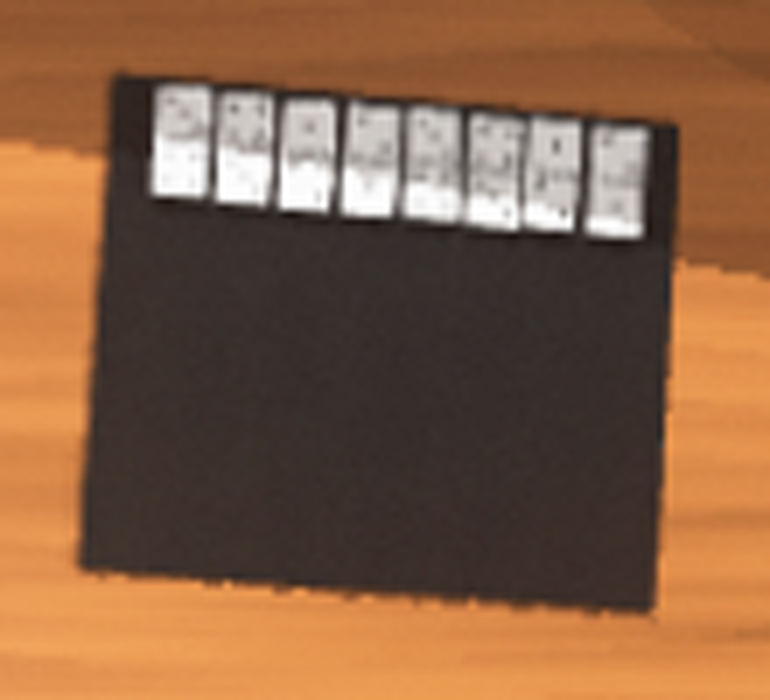

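```bash
cat >> h.py <<'E'
def matfit():
    f=load("top12"); q=[onz(f,un((330,190),7,p),5) for p in ((115,75),(680,122),(655,610),(80,568))]
    q=np.array(q); c=q.mean(0); x=(q[0]+q[1]-q[2]-q[3]); y=q[0]+q[3]-q[1]-q[2]
    return q,c,np.arctan2(x[1],x[0]),np.arctan2(-y[0],y[1])
def vert(c,ps,u,v,zf):
    "TCP pose: hook rod axis at mat coords u,v, foot bar height zf"
    A=R([np.pi,0,ps]); Z=Ro.from_euler('z',ps).as_matrix()
    return np.array([c[0],c[1],0])+Z@np.array([u,v,zf+LF]),A
E
python3 - <<'E'
from h import *
from rig import r
np.set_printoptions(precision=1,suppress=True)
q,c,a,b=matfit();print(q,c,a,b,np.linalg.norm(q[0]-q[1]),np.linalg.norm(q[0]-q[3]))
delta(r.sense(),*vert(c,(a+b)/2,-10,-9,200))
E
```

```text
[[ 615.4 -219.5    5. ]
 [ 599.5 -476.9    5. ]
 [ 381.2 -462.4    5. ]
 [ 397.8 -204.6    5. ]] [ 498.5 -340.9    5. ] -0.06716589025766702 -0.06298060173416621 257.92971776282104 218.10618379103033
turn [-0.  -0.5  0.1]  shift in current axes [-34.  333.7  46.2]  shift in final axes [ 38.2 331.5  57. ]
```

>>> arm_command(targets=[[0,0,0,0,-0.02,0.005],[0,0,0,0,-0.04,0.01],[0,0,0,0,-0.05,0.014],[0,0,0,0,-0.055,0.014],[0,0,0,0,-0.055,0.014],[0,0,0,0,-0.055,0.014],[0,0,0,0,-0.055,0.014],[0,0,0,0,-0.055,0.014],[0,0,0,0,-0.05,0.014],[0,0,0,0,-0.05,0.012],[0,0,0,0,-0.03,0.01],[0,0,0,0,-0.01,0],[0,0,0,0,0,0],[0,0,0,0,0,0]])

```text
clock: 18.88
eef_pos: [471.6, -15.8, 433.7]
tcp_rot: [-3.107, 0.004, -0.06]
contact_force: [0.4, 0.2, -2.6]
opening: 0.245
```

```bash
python3 look.py 13 150 60 170 160 4; python3 - <<'E'
from h import *
from rig import r
q,c,a,b=matfit()
delta(r.sense(),*vert(c,(a+b)/2,-10,-9,200))
E
```

```text
18.8833 [471.56 -15.85 433.66] [-3.11  0.   -0.06] [ 0.43  0.15 -2.62] [-0.05 -0.07 -0.02] 0.24451431218563197
turn [-0.0345  0.0035  0.0049]  shift in current axes [ 37.  333.5  45.6]  shift in final axes [ 38.4 331.5  57.2]
```

View pics/s13.png

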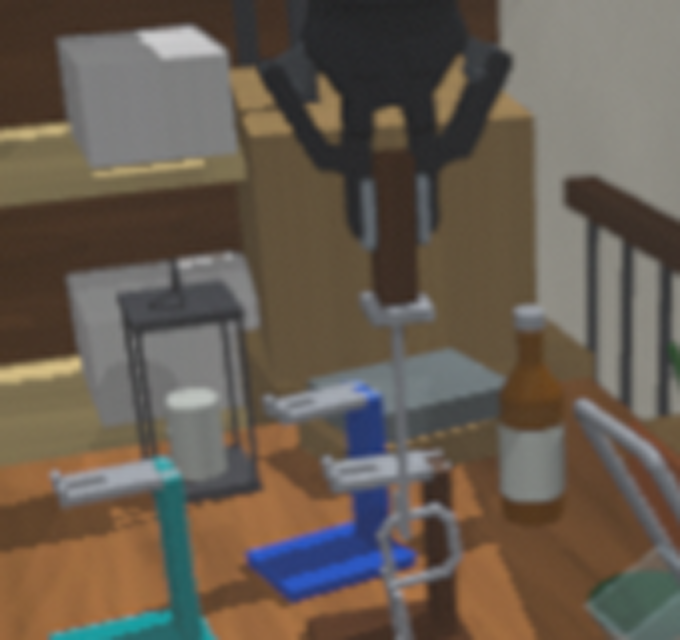

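>>> arm_command(targets=[[0.0003,0.004,0,-0.007,0,0.001],[0.001,0.008,0.002,-0.007,0,0.001],[0.002,0.012,0.003,-0.007,0,0.001],[0.002,0.016,0.003,-0.007,0,0.001],[0.002,0.02,0.003,-0.006,0,0.001],[0.002,0.023,0.003,0,0,0],[0.002,0.023,0.003,0,0,0],[0.002,0.023,0.003,0,0,0],[0.003,0.023,0.003,0,0,0],[0.003,0.023,0.003,0,0,0],[0.003,0.023,0.003,0,0,0],[0.003,0.023,0.003,0,0,0],[0.003,0.023,0.003,0,0,0],[0.003,0.023,0.003,0,0,0],[0.003,0.021,0.003,0,0,0],[0.002,0.017,0.003,0,0,0],[0.001,0.013,0.003,0,0,0],[0.001,0.009,0.003,0,0,0],[0,0.005,0.003,0,0,0],[0,0,0,0,0,0]])

```text
clock: 20.65
eef_pos: [487.4, -349.9, 378.6]
tcp_rot: [-3.14, 0.006, -0.066]
contact_force: [0.4, -0.5, -3.0]
opening: 0.251
```

```bash
python3 look.py 14 210 60 220 280 2 330 140 110 150 5; python3 - <<'E'
from h import *
from rig import r
q,c,a,b=matfit()
delta(r.sense(),*vert(c,(a+b)/2,-10,-9,200))
E
```

```text
20.65 [ 487.37 -349.88  378.59] [-3.14  0.01 -0.07] [ 0.44 -0.51 -3.01] [-0.02  0.02  0.04] 0.250918016965912
turn [-0.0011  0.0047  0.0001]  shift in current axes [0.2 0.3 2.8]  shift in final axes [0.2 0.3 2.8]
```

View pics/s14.png

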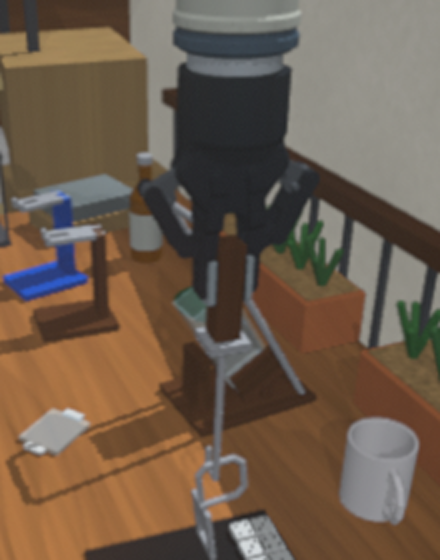

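View pics/t14.png

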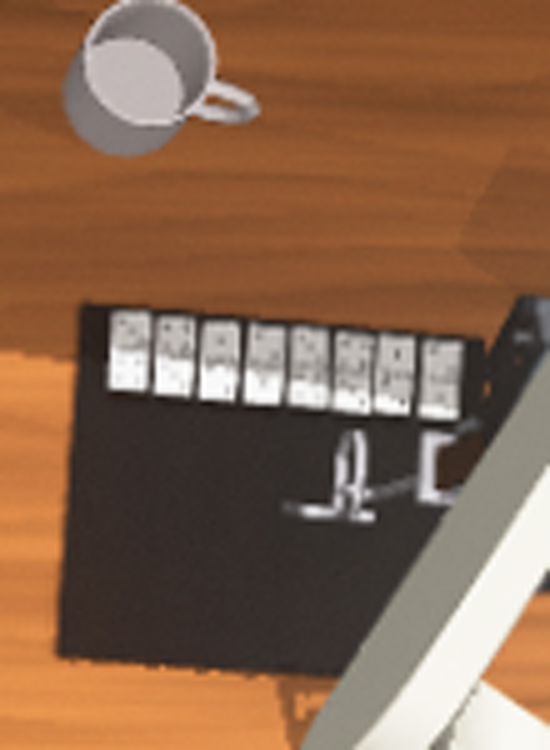

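The opener hangs over the bare middle of the mat, loop at (350,470) and blade at (330,512) in the crop, clear of the dominoes. Lowering.

>>> arm_command(targets=[[0,0,0.005,0,0,0],[0,0,0.01,0,0.002,0],[0,0,0.01,0,0.002,0],[0,0,0.01,0,0,0],[0,0,0.01,0,0,0],[0,0,0.01,0,0,0],[0,0,0.01,0,0,0],[0,0,0.01,0,0,0],[0,0,0.008,0,0,0],[0,0,0.006,0,0,0],[0,0,0.004,0,0,0],[0,0,0,0,0,0],[0,0,0,0,0,0]])

```text
clock: 21.83
eef_pos: [487.8, -349.4, 286.6]
tcp_rot: [-3.141, 0.0, -0.065]
contact_force: [-0.0, 1.0, -2.4]
opening: 0.248
```

```bash
python3 look.py 15 250 240 170 180 4 330 180 110 110 5; python3 - <<'E'
from h import *
from rig import r
q,c,a,b=matfit()
delta(r.sense(),*vert(c,(a+b)/2,-10,-9,100))
E
```

```text
21.8333 [ 487.77 -349.43  286.65] [-3.14  0.   -0.07] [-0.04  0.98 -2.37] [0.02 0.02 0.02] 0.24809151427633794
turn [ 0.     -0.0004 -0.0002]  shift in current axes [-0.1 -0.4 10.4]  shift in final axes [-0.1 -0.4 10.4]
```

View pics/s15.png

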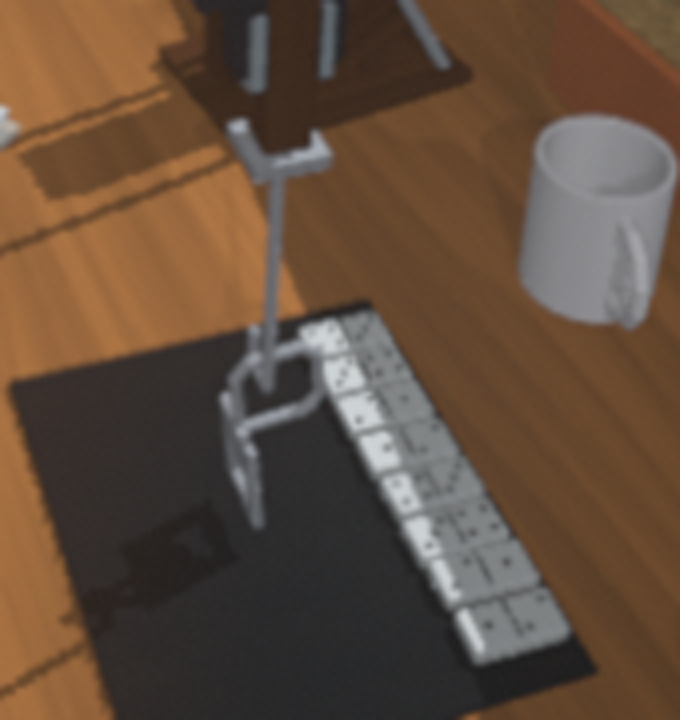

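Opener steady, foot at about 110 mm. I'll shift 22 mm to +x, so it ends mid-bare-area after laying toward the robot, and go down to blade contact.

>>> arm_command(targets=[[0.002,0,0,0,0,0],[0.004,0,0,0,0,0],[0.005,0,0,0,0,0],[0.005,0,0,0,0,0],[0.004,0,0,0,0,0],[0.002,0,0,0,0,0],[0,0,0.002,0,0,0],[0,0,0.003,0,0,0],[0,0,0.003,0,0,0],[0,0,0.003,0,0,0],[0,0,0.002,0,0,0],[0,0,0.002,0,0,0],[0,0,0.001,0,0,0],[0,0,0.001,0,0,0],[0,0,0,0,0,0],[0,0,0,0,0,0]])

```text
clock: 23.27
eef_pos: [509.7, -350.9, 269.7]
tcp_rot: [-3.141, 0.0, -0.065]
contact_force: [0.5, 0.2, -1.3]
opening: 0.246
```

```bash
python3 look.py 16 250 240 170 180 4
```

```text
23.2667 [ 509.72 -350.86  269.74] [-3.14  0.   -0.07] [ 0.46  0.24 -1.34] [ 0.01 -0.05  0.01] 0.24601236672667556
```

View pics/s16.png

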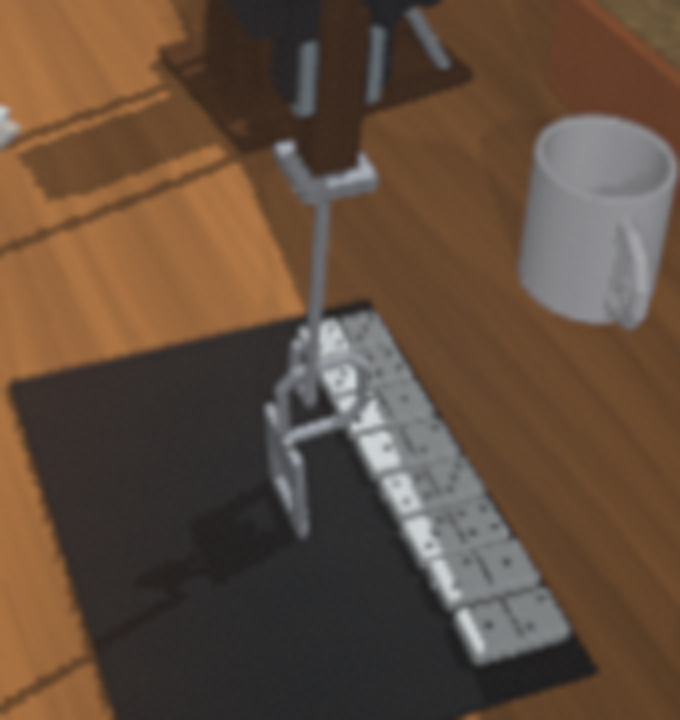

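The force dropped from about −2.5 to −1.3 N, so the blade has touched. Now lay it toward −x along an arc.

>>> arm_command(targets=[[-0.004,0,0.0005,0,0,0],[-0.005,0,0.0005,0,0,0],[-0.005,0,0.001,0,0,0],[-0.005,0,0.001,0,0,0],[-0.005,0,0.001,0,0,0],[-0.005,0,0.002,0,0,0],[-0.005,0,0.002,0,0,0],[-0.005,0,0.0025,0,0,0],[-0.005,0,0.003,0,0,0],[0,0,0,0,0,0],[0,0,0,0,0,0]])

```text
clock: 24.28
eef_pos: [465.4, -347.9, 255.8]
tcp_rot: [-3.141, 0.001, -0.066]
contact_force: [-0.5, -0.4, -1.4]
opening: 0.248
```

```bash
python3 look.py 17 250 240 170 180 4
```

```text
24.2833 [ 465.36 -347.89  255.85] [-3.14  0.   -0.07] [-0.46 -0.41 -1.43] [-0.03  0.13  0.05] 0.24810301862816228
```

View pics/s17.png

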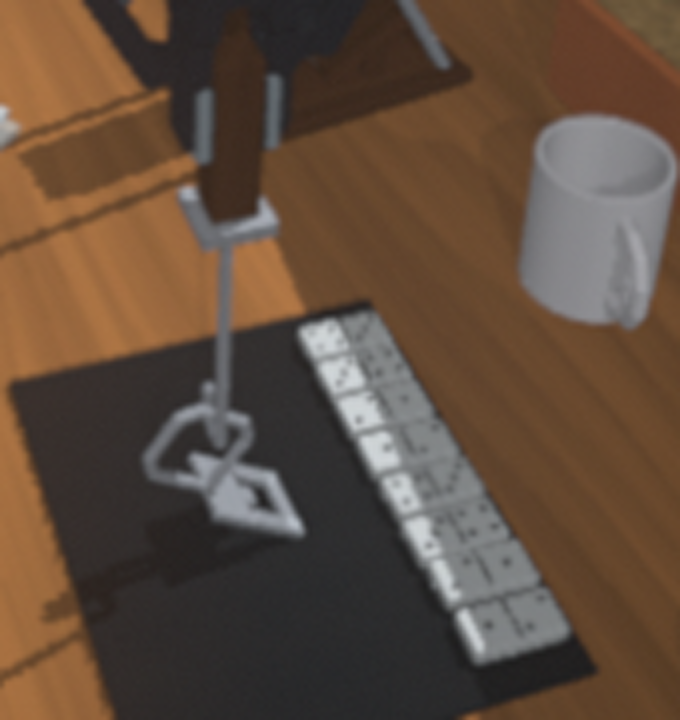

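Laying down well, underside downward, with the hook under the outer bar. Continuing down.

>>> arm_command(targets=[[-0.003,0,0.003,0,0,0],[-0.003,0,0.004,0,0,0],[-0.003,0,0.004,0,0,0],[-0.003,0,0.004,0,0,0],[-0.003,0,0.004,0,0,0],[-0.003,0,0.004,0,0,0],[-0.003,0,0.004,0,0,0],[-0.002,0,0.004,0,0,0],[-0.001,0,0.004,0,0,0],[0,0,0.004,0,0,0],[0,0,0,0,0,0],[0,0,0,0,0,0]])

```text
clock: 25.38
eef_pos: [442.0, -346.4, 217.0]
tcp_rot: [-3.141, 0.0, -0.065]
contact_force: [-0.4, 0.5, -1.0]
opening: 0.247
```

```bash
python3 look.py 18 250 240 170 180 4 330 180 110 110 6
```

```text
25.3833 [ 441.98 -346.37  216.97] [-3.14  0.   -0.07] [-0.37  0.46 -1.  ] [ 0.01  0.06 -0.  ] 0.24711474225792335
```

View pics/s18.png

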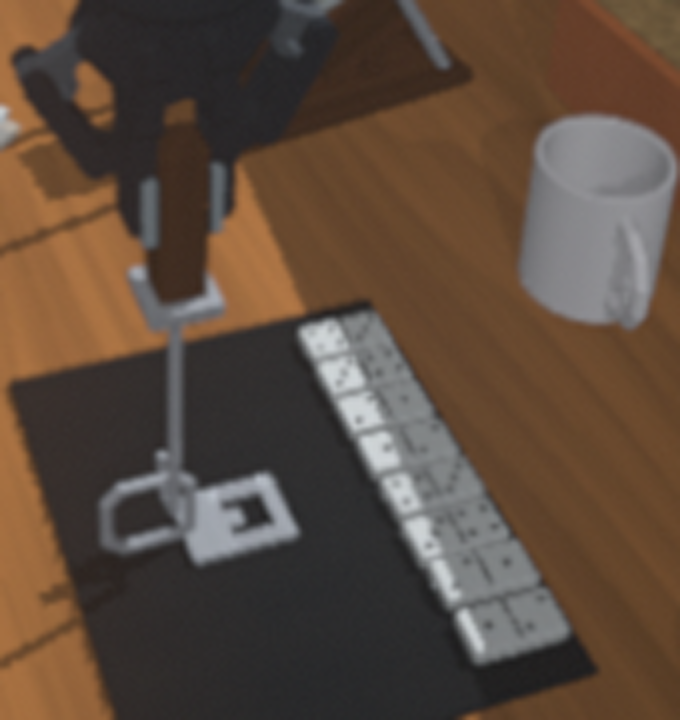

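View pics/t18.png

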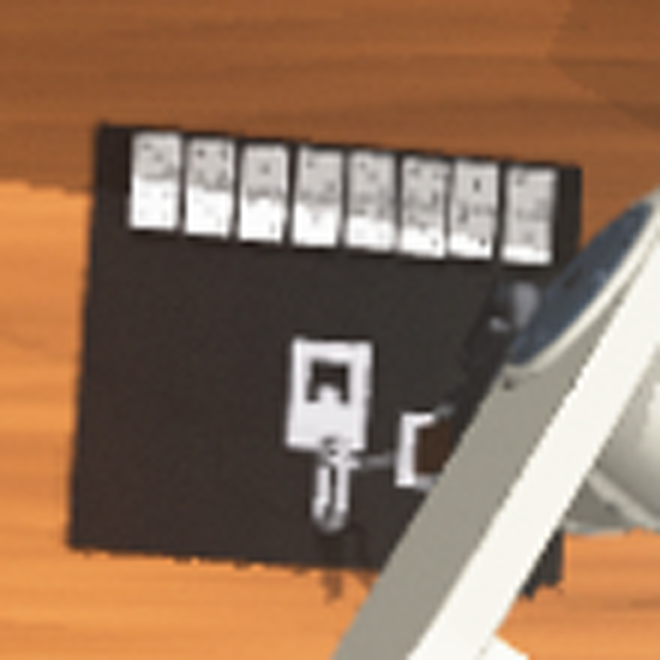

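The opener lies flat on the bare mat. The hook is at the blade-side end of the hole, so I'll bring it to mid-hole and lower it before withdrawing.

>>> arm_command(targets=[[0,0,0.003,0,0,0],[-0.003,0,0.001,0,0,0],[-0.003,0,0.002,0,0,0],[-0.003,0,0.003,0,0,0],[-0.004,0,0.003,0,0,0],[-0.004,0,0.003,0,0,0],[0,0,0.003,0,0,0],[0,0,0.003,0,0,0],[0,0,0,0,0,0],[0,0,0,0,0,0]])

```text
clock: 26.32
eef_pos: [424.8, -345.2, 195.9]
tcp_rot: [-3.141, 0.001, -0.065]
contact_force: [-0.5, -0.5, -1.6]
opening: 0.248
```

```bash
python3 look.py 19 265 320 70 70 9 370 230 40 50 12; python3 - <<'E'
from h import *
f=load("side19")
from rig import r
s=r.sense();A=R(s["tcp_rot"]);p=s["eef_pos"]
for v in ([0,0,176.7],[0,-18,176.7],[0,-18,158]):
    q=p+A@v;print(v,q.round(1),"side",((proj(f,q)[0]-[265,320]+.5)*9-.5).round())
E
```

```text
26.3167 [ 424.82 -345.21  195.89] [-3.14  0.   -0.07] [-0.49 -0.48 -1.62] [0.02 0.02 0.06] 0.2482605473026001
[0, 0, 176.7] [ 425.  -345.2   19.5] side [182. 497.]
[0, -18, 176.7] [ 426.1 -327.3   19.5] side [158. 433.]
[0, -18, 158] [ 426.1 -327.3   38.2] side [157. 375.]
```

View pics/s19.png

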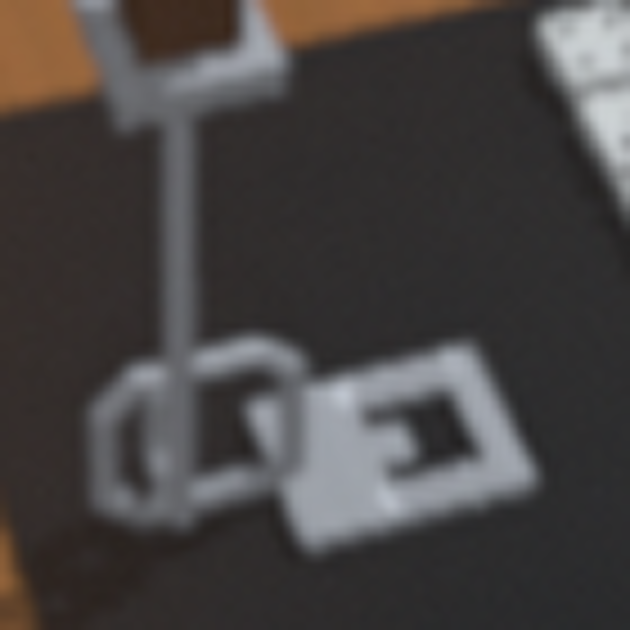

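View pics/t19.png

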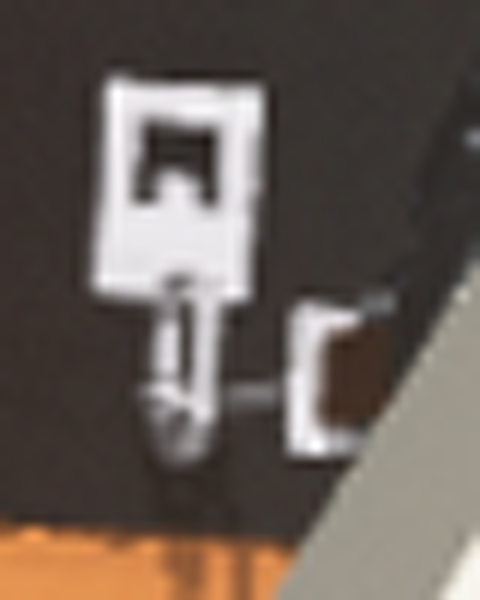

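The tip is inside the hole at (158,410) in the side crop, well clear of the bars. I'll nudge it centrally and withdraw sideways, along tool +y.

>>> arm_command(targets=[[0.002,0,0,0,0,0],[0.002,0,0,0,0,0],[0,0.003,0,0,0,0],[0,0.004,0,0,0,0],[0,0.004,0,0,0,0],[0,0.004,0,0,0,0],[0,0.004,0,0,0,0],[0,0.005,0,0,0,0],[0,0.006,0,0,0,0],[0,0.006,0,0,0,0],[0,0,0,0,0,0]])

```text
clock: 27.33
eef_pos: [426.4, -382.7, 196.1]
tcp_rot: [3.141, 0.0, -0.066]
contact_force: [-0.8, -0.3, -1.0]
opening: 0.249
```

```bash
python3 look.py 20 250 300 100 100 7 360 220 60 60 10
```

```text
27.3333 [ 426.42 -382.72  196.11] [ 3.14  0.   -0.07] [-0.83 -0.28 -1.  ] [0.   0.02 0.  ] 0.24929893628736274
```

View pics/s20.png

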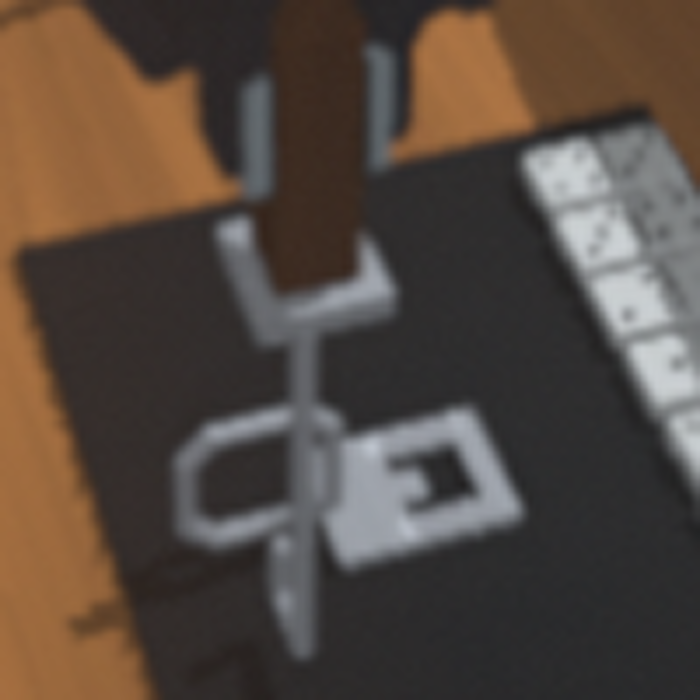

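View pics/t20.png

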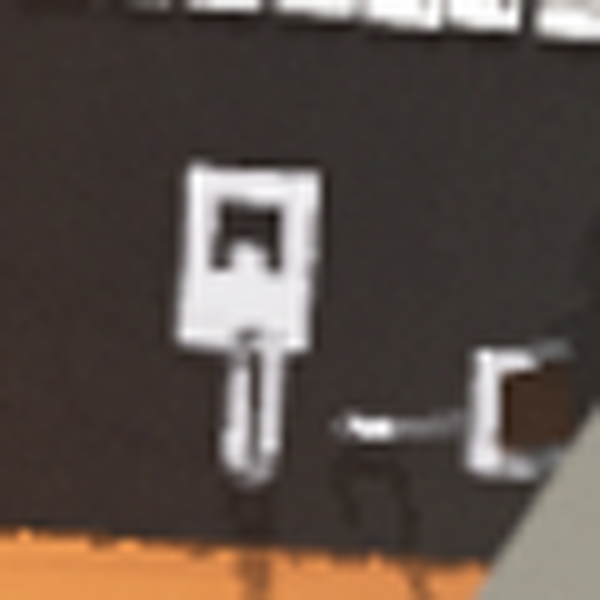

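The hook is free (tip at (340,425), loop at (250,420) in the top crop), and the opener has not moved. Raise, turn back to the stand's heading, and travel.

>>> arm_command(targets=[[0,0,-0.015,0,0,0],[0,0,-0.03,0,0,0],[0,0,-0.035,0,0,0],[0,0,-0.035,0,0,0],[0,0,-0.035,0,0,0],[0,0,-0.035,0,0,0],[0,0,-0.035,0,0,0],[0,0,-0.02,0,0,0.06],[0,0,0,0,0,0.115],[0,0,0,0,0,0.12],[0,0,0,0,0,0.12],[0,0,0,0,0,0.12],[0,0,0,0,0,0.12],[0,0,0,0,0,0.12],[0,0,0,0,0,0.12],[0,0,0,0,0,0.12],[0,0,0,0,0,0.12],[0,0,0,0,0,0.12],[0,0,0,0,0,0.12],[0,0,0,0,0,0.12]])

```text
clock: 29.1
eef_pos: [426.4, -381.1, 435.9]
tcp_rot: [3.141, 0.001, -1.566]
contact_force: [0.1, 0.1, -0.3]
opening: 0.248
```

```bash
python3 - <<'E'
from h import *
from rig import r
s=r.sense();print(s["clock"],s["eef_pos"],s["tcp_rot"],s["qpos"])
A=R([np.pi,0,-1.643]); delta(s,np.array([435.7,311.0,430]),A)
E
```

```text
29.1 [ 426.42546033 -381.14189317  435.93157788] [ 3.14105301e+00  8.97600135e-04 -1.56593035e+00] [-7.32186382e-01  1.42409995e-01  1.46736457e+00  3.02147985e-04
  1.53282095e+00  8.33732104e-01]
turn [0.0006 0.0009 0.0771]  shift in current axes [-692.1  -12.6    6.5]  shift in final axes [-691.    40.7    5.9]
```

>>> arm_command(targets=[[-0.012,0,0,0,0,0],[-0.025,0,0,0,0,0],[-0.038,-0.001,0,0,0,0],[-0.038,-0.001,0,0,0,0],[-0.038,-0.001,0,0,0,0],[-0.038,-0.001,0,0,0,0],[-0.038,-0.001,0,0,0,0],[-0.038,-0.001,0,0,0,0],[-0.038,-0.001,0,0,0,0],[-0.038,-0.001,0,0,0,0],[-0.038,-0.001,0,0,0,0],[-0.038,-0.001,0,0,0,0],[-0.038,-0.001,0,0,0,0],[-0.038,-0.001,0,0,0,0],[-0.038,-0.001,0,0,0,0],[-0.038,-0.001,0,0,0,0],[-0.038,0,0,0,0,0],[-0.038,0,0,0,0,0],[-0.03,0,0,0,0,0.07],[-0.015,0,0,0,0,0]])

```text
clock: 30.77
eef_pos: [432.7, 312.0, 436.1]
tcp_rot: [3.14, 0.001, -1.628]
contact_force: [-0.6, 0.3, -1.1]
opening: 0.249
```

>>> arm_command(targets=[[0,0,0,0,0,0],[0,0,0,0,0,0]])

```text
clock: 30.93
eef_pos: [433.6, 308.7, 436.1]
tcp_rot: [3.141, -0.0, -1.625]
contact_force: [0.1, -0.5, -0.9]
opening: 0.248
```

```bash
python3 - <<'E'
from h import *
from rig import r
s=r.sense();print(s["clock"],s["eef_pos"],s["tcp_rot"],s["opening"])
A=R([np.pi,0,-1.643]); Z=A[:,1] # tool y = stand -x
P=np.array([526.7,304.3,221.0])+Z*92
print(P);delta(s,P,A)
E
python3 look.py 21 195 80 100 150 4
```

```text
30.9333 [433.55804482 308.70577657 436.12402505] [ 3.14065155e+00 -4.16312883e-04 -1.62530974e+00] 0.24760554889604336
[434.93971087 310.9369676  221.        ]
turn [ 0.0009 -0.0004  0.0177]  shift in current axes [ -2.4  -1.5 215.1]  shift in final axes [ -2.3  -1.2 215.1]
30.9333 [433.56 308.71 436.12] [ 3.14 -0.   -1.63] [ 0.09 -0.52 -0.85] [-0.    0.02  0.02] 0.24760554889604336
```

View pics/s21.png

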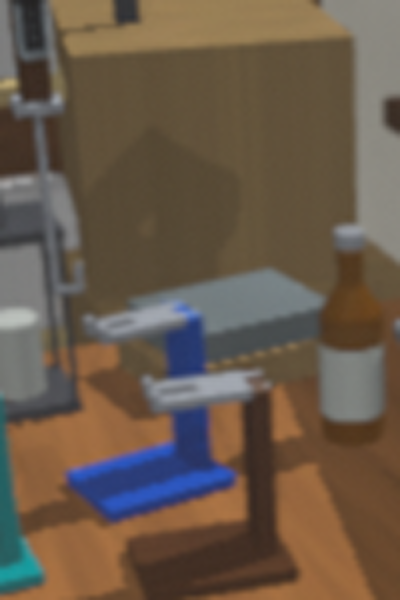

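>>> arm_command(targets=[[-0.0023,-0.0012,0.01,0,0,0.0177],[0,0,0.025,0,0,0],[0,0,0.025,0,0,0],[0,0,0.025,0,0,0],[0,0,0.025,0,0,0],[0,0,0.025,0,0,0],[0,0,0.025,0,0,0],[0,0,0.025,0,0,0],[0,0,0.02,0,0,0],[0,0,0.01,0,0,0],[0,0,0,0,0,0],[0,0,0,0,0,0]])

```text
clock: 32.03
eef_pos: [435.7, 310.4, 221.6]
tcp_rot: [3.141, 0.0, -1.649]
contact_force: [0.3, -0.2, -0.3]
opening: 0.247
```

```bash
python3 - <<'E'
from h import *
from rig import r
s=r.sense();print(s["clock"],s["eef_pos"],s["tcp_rot"],s["opening"],s["contact_force"])
A=R([np.pi,0,-1.643]); Z=A[:,1]
delta(s,np.array([526.7,304.3,221.0]),A)
E
python3 look.py 22 195 100 100 140 5
```

```text
32.0333 [435.71893855 310.40033248 221.62761378] [ 3.14106546e+00  3.15436068e-04 -1.64877441e+00] 0.24696701217033165 [ 0.28753282 -0.23778822 -0.28342838]
turn [ 0.0005  0.0003 -0.0058]  shift in current axes [ -1.  -91.2   0.6]  shift in final axes [ -0.5 -91.2   0.6]
32.0333 [435.72 310.4  221.63] [ 3.14  0.   -1.65] [ 0.29 -0.24 -0.28] [ 0.02 -0.01  0.03] 0.24696701217033165
```

View pics/s22.png

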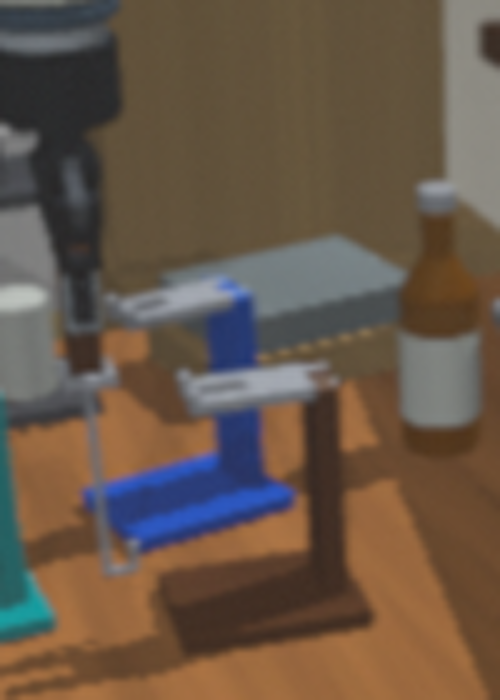

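The rod lines up with the slot. Going in along tool −y.

>>> arm_command(targets=[[-0.0006,-0.005,0,0,0,-0.0058],[0,-0.008,0,0,0,0],[0,-0.008,0,0,0,0],[0,-0.008,0,0,0,0],[0,-0.008,0,0,0,0],[0,-0.008,0,0,0,0],[0,-0.008,0,0,0,0],[0,-0.008,0,0,0,0],[0,-0.008,0,0,0,0],[0,-0.008,0,0,0,0],[0,-0.008,0,0,0,0],[0,-0.006,0,0,0,0],[0,0,0,0,0,0],[0,0,0,0,0,0]])

```text
clock: 33.3
eef_pos: [526.5, 304.9, 221.2]
tcp_rot: [3.141, 0.0, -1.642]
contact_force: [-0.1, -0.6, -0.6]
opening: 0.25
```

```bash
python3 look.py 23 205 110 90 130 5;python3 - <<'E'
from h import *
from rig import r
s=r.sense()
delta(s,np.array([526.7,304.3,205.0]),R([np.pi,0,-1.643]))
E
```

```text
33.3 [526.47 304.89 221.25] [ 3.14  0.   -1.64] [-0.14 -0.56 -0.58] [ 0.02  0.09 -0.02] 0.2502238864091088
turn [0.0008 0.0003 0.0009]  shift in current axes [ 0.6 -0.8 16.3]  shift in final axes [ 0.6 -0.8 16.3]
```

View pics/s23.png

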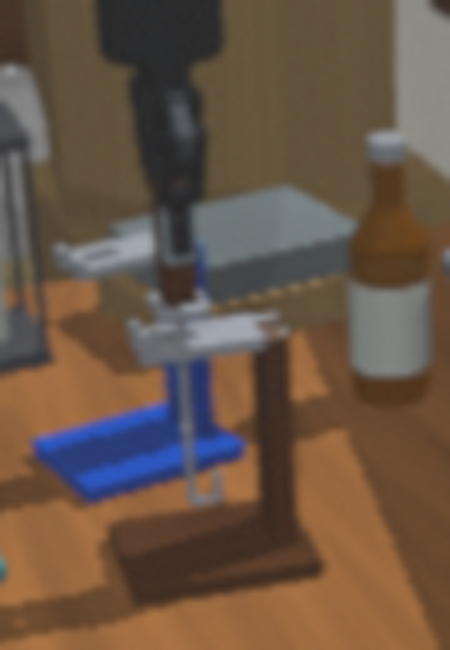

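The rod is in the slot above the seat. Lower it until seated.

>>> arm_command(targets=[[0.0005,-0.0005,0.003,0,0,0],[0,0,0.003,0,0,0],[0,0,0.003,0,0,0],[0,0,0.003,0,0,0],[0,0,0.002,0,0,0],[0,0,0.002,0,0,0],[0,0,0.001,0,0,0],[0,0,0,0,0,0]])

```text
clock: 34.07
eef_pos: [526.7, 304.5, 204.7]
tcp_rot: [3.141, 0.001, -1.642]
contact_force: [-1.0, -1.4, 2.1]
opening: 0.248
```

```bash
python3 look.py 24 205 110 90 130 6
```

```text
34.0667 [526.73 304.48 204.72] [ 3.14  0.   -1.64] [-1.03 -1.41  2.12] [-0.14  0.31  0.05] 0.24812913517652954
```

View pics/s24.png

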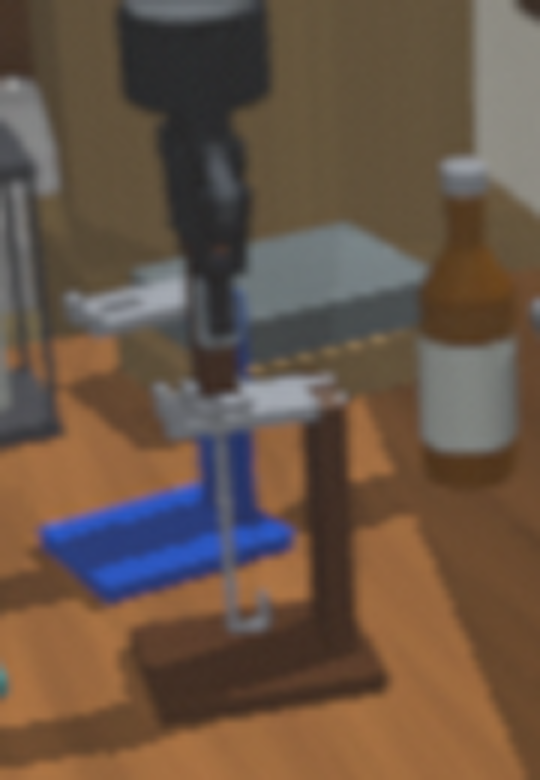

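The picker is seated: the same pose as at pickup, with +2 N. I'll open, let it settle, then rise straight up and away.

>>> arm_command(targets=[[0,0,0,0,0,0],[0,0,0,0,0,0],[0,0,0,0,0,0],[0,0,0,0,0,0],[0,0,0,0,0,0],[0,0,0,0,0,0],[0,0,0,0,0,0],[0,0,0,0,0,0],[0,0,0,0,0,0],[0,0,0,0,0,0]], fingers=0.0854)

```text
clock: 35.0
eef_pos: [526.8, 304.5, 204.4]
tcp_rot: [3.141, 0.001, -1.642]
contact_force: [0.1, 0.1, -0.1]
opening: 1.002
```

>>> arm_command(targets=[[0,0,-0.005,0,0,0],[0,0,-0.01,0,0,0],[0,0,-0.015,0,0,0],[0,0,-0.02,0,0,0],[0,0,-0.02,0,0,0],[0,0,-0.02,0,0,0],[0,0,-0.025,0,0,0],[0,0,-0.025,0,0,0],[0,0,-0.025,0,0,0],[0,0,-0.025,0,0,0],[0.02,0.03,-0.01,0,0,0],[0.02,0.035,0,0,0,0],[0.02,0.035,0,0,0,0],[0.02,0.03,0,0,0,0],[0.01,0.015,0,0,0,0],[0,0,0,0,0,0],[0,0,0,0,0,0],[0,0,0,0,0,0]])

```text
clock: 36.5
eef_pos: [376.5, 225.3, 405.3]
tcp_rot: [-3.14, 0.002, -1.642]
contact_force: [1.0, -0.7, -0.1]
opening: 1.0
```

```bash
python3 look.py 25 200 110 200 290 2 140 140 300 160 2; python3 - <<'E'
from h import *
f=load("side25"); g=load("top25")
a=cv2.resize(f["image"][130:240,210:290],None,fx=5,fy=5,interpolation=2); b=cv2.resize(g["image"][190:300,330:440],None,fx=5,fy=5,interpolation=2)
cv2.imwrite("pics/fin.png",cv2.resize(np.hstack([a,b]),None,fx=.84,fy=.84))
# domino check vs start
g0=load("top0")
d=cv2.absdiff(g0["image"][198:228,345:428],g["image"][198:228,345:428]); print("domino diff max/mean",d.max(),d.mean())
E
```

```text
36.5 [376.48 225.33 405.3 ] [-3.14  0.   -1.64] [ 1.03 -0.71 -0.1 ] [ 0.06 -0.03  0.04] 0.999809891321954
domino diff max/mean 9 3.1626506024096384
```

View pics/fin.png

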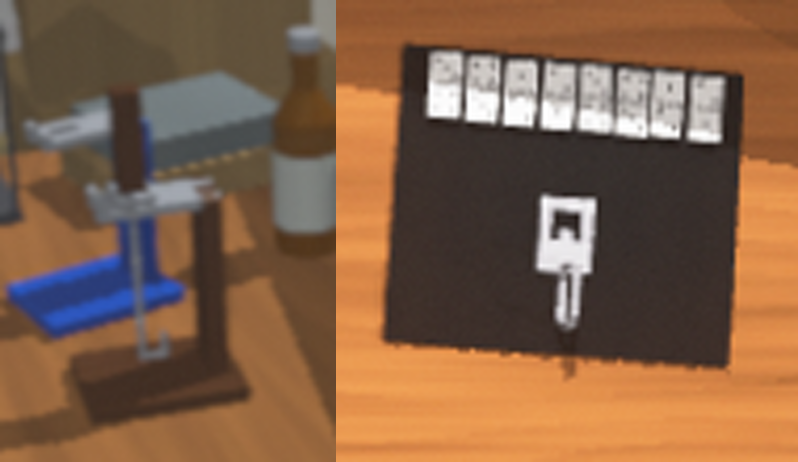

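View pics/s25.png

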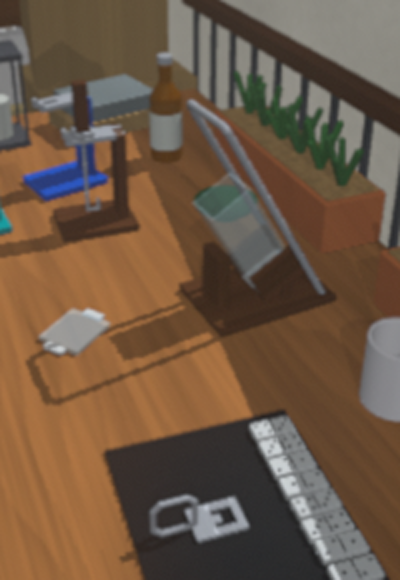

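The picker hangs in its brown stand, hook toward the post. The opener lies flat on the bare mat, and the dominoes are unmoved. Handing in.

```bash
python3 -c "
from rig import r
s=r.sense();print(abs(s['qvel']).max()); print(r.sign_off())"
```

```text
0.0084055756742141
the job is handed in; nothing more can be done
None
```

The job is done and handed in at about 36.5 s of the 72 s allowed. I took the picker from the brown stand, swung its hook through the opener's loop inside the container and drew the opener out. I then let it down onto the bare mat, slid the hook free sideways and hung the picker back in its stand. The gripper never touched the opener.

- **Opener:** it lies flat on its underside in the bare middle of the mat, clear of the hook and the dominoes.
- **Dominoes:** the top view of the line matches the one from the start (largest pixel difference 9 out of 255).
- **Picker:** it sits in the same pose as when I took it, collar on the tines and hook toward the post.
- **Robot:** it stands clear of everything, and no force reading came above about 6 N.
- **Camera disagreement:** the two cameras differed by 2 to 4 mm on some points, within the play the job had. No check failed.

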